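Take the retaining ring off the mooncake press

ROBOT

A 7-joint arm with a two-finger parallel gripper is mounted at the origin on the work surface. World frame = base frame: x ahead of the robot, y to its left, z up, the work surface at z = 0. Lengths are in mm, angles in rad, forces in N, time in s.
With the tool pointing down it reaches from about 425 to 875 mm from the base axis. Payload 9.9 kg.
Tool frame: the origin (TCP) lies between the finger pads; the fingertips stand 25 mm ahead of it and the grasp point (between the pads) lies 6 mm ahead of it (ctrl.tip_reach is the z of the fingertips in the tool frame, in mm); z points along the fingers, y is the line along which they close (so a half turn about z gives the same grasp; the last joint's range is limited). The gripper opens to 85 mm and grips with 20 to 120 N. Pads are 22 mm wide; open, the fingers measure 114 mm over their backs; the gripper's body (76 mm by 85 mm) begins 54 mm behind the grasp point. The pads swing forward as they close: fully open they stand 13 mm farther back than shut.
Start: joints at [-1.241, 0.576, 0.025, 1.437, -0.015, 1.129, -0.057], TCP at [271.405, 618.036, 256.289] pointing down, gripper open.
Joint ranges: [-2.76, 2.76], [-0.34, 2.15], [-1.52, 1.57], [0.19, 2.46], [-1.09, 4.23], [0.17, 1.99], [-2.82, 2.82]. Speed limits (rad/s): [2.22, 2.22, 3.01, 3.01, 3.14, 3.14, 3.14].

INTERFACE

Orientations are given as a unit quaternion [x, y, z, w].
In Python, from workcell import ctrl gives the robot as it stands.
- The arm moves only by the tool move_arm, never from a script. Its argument "moves" is a list of rows, each an object of numbers: "fingers": the gripper's target within -1 to 1 (fully open at 1, half-way at 0, shut at -1); "dx", "dy", "dz": the shift along the tool's x, y, z in units of 0.02 m (1.0 is 0.02 m); "wx", "wy", "wz": the turn, a rotation vector about the tool's x, y, z in units of 0.08 rad (1.0 is 0.08 rad). In form: [{"fingers": .., "dx": .., "dy": .., "dz": .., "wx": .., "wy": .., "wz": ..}, ...]. A call has 1 to 5 rows; each row shifts and turns the commanded pose from where the row before left it, along the tool's axes as they then stand; what a row does not reach is not made up. A row lasts 1/8 s, in which the tool goes at most 62.5 mm and 10.7 degrees, less where a joint would pass 70% of its speed; a pose out of reach is approached as far as the arm can. A call with a number of a shift or a turn outside -1 to 1 is refused whole. A call with a gripper value outside its range is refused whole. The fingers move at their own pace and stop on an object; "force" is the grip in N (left out, the last holds). Time passes only in rows, so rows that do not move let the fingers close. It gives the time, the measured TCP pose, the force, the opening and the grip force at its end, in the units of the state.
- ctrl.get_state(): the state, without advancing time (a new reading comes with each control period).
- ctrl.capture(name): name is "side" or "top"; returns a dict with "frame" (384x512x3 uint8, red, green, blue), "fx", "fy", "cx", "cy" (pixels), "D" ([k1, k2, p1, p2, k3] as OpenCV has them; the pictures are not rectified), "R" (3x3) and "t" (3): a world point X has camera coordinates R X + t. Camera axes: x right, y down, z forward; pixel columns grow to the right and rows downward; lengths in mm; the calibration is good to about 2 mm. A picture is of the moment at which its call begins. There is no depth.
- ctrl.hand_in(): hands the job in; it is judged then, once.
The state is a dict: "t": time; "q": joint angles; "qvel": joint speeds; "joint_efforts": joint torques, N m; "ee_pos": TCP position; "tool_rot": TCP orientation; "contact_force": force on the tool from outside, world axes, zero at the start; "ft_torque": the same for the moment, N m; "grip_width": opening from 0.0 (shut) to 1.0 (fully open); "grasp_force": force on a finger pad.
Only numpy, scipy, OpenCV 4.12 (cv2) and the standard library are available. Lean on these libraries where they do the work, as an engineer would, in place of code of your own. Each camera call takes 0.05 s, during which the arm holds its last target. There are 200 camera calls.

TASK

The mooncake press is being stripped for washing: take the steel pick from its stand, work its tip through the slot in the cover plate under the end of the split retaining ring and lever that end up out of its groove, going by feel so that neither press nor ring is forced. Hang the pick back in its hole in the stand, then take the loosened ring off over the tube with the fingers and lay it flat in the steel dish. Leave everything else on the table where it is.

Things in the scene. Friction and masses are not known exactly. Their poses are not given: they have to be found in the camera images.
- press: Hand press, fixed upright in a grey bench clamp (base 125 x 170 mm). Origin: underside of the clamp, on the tube's axis; z up; +x is the side with the pick slot. Square ivory barrel 76 mm wide, top at z = 70.5 mm, under an aluminium cover plate 76 (x) x 38 (y) x 4.5 mm, top at z = 75 mm; beside it the fingers can go down past the ring. Jaws up to z = 58 mm; screw on the +y side.
- tube_top (a point): Top of the steel tube that stands up through the cover plate, on its axis, z = 95 mm in the press's frame. From the plate up: a groove 31 mm in diameter holding the ring, a rounded collar 35.4 mm in diameter (z = 80.5 to 84.5 mm), then a narrower nose 27.6 mm in diameter up to this point.
- slot_mouth (a point): Outer end of the pick slot, at the plate's +x edge, mid-width, on the slot's floor (38 mm from the tube's axis, z = 70.5 mm in the press's frame). The slot is 8 mm wide, 4.5 mm deep, open at the top and at the edge, and runs from here straight along the press's -x to the tube; the ring's end lies across its inner part, 19 mm from the axis. Axes as the press.
- ring: Split ring of round steel wire 6 mm thick, 44 mm outside, 32 mm inside, gap 10 mm, 26 g. Origin: centre of its underside; z is its axis. At first flat on the cover plate around the tube, held down by the collar, which overlaps it by 1.7 mm. One end crosses the slot and ends 6 mm (give or take 2) past the slot's middle on the -y side.
- ring_centre (a point): Centre of the ring, half-way up. Axes as the ring. Once its end is out, the ring stays up leaning 8 to 20 degrees (about the press's y axis), far side still under the collar or free by itself; held across its 44 mm it then comes off upwards with 2 to 10 N. Flat in its groove it resists with over 20 N.
- ring_end (a point): Middle of the wire near the ring's end, where it crosses the slot: 19 mm from the ring's axis along its +x. Lifted here, the ring tilts about its far side: the force climbs to 8 to 15 N with the end 3 to 5 mm up, then falls off, and at about 8 mm the end has snapped over the collar. At first 78 mm high.
- pick: The pick, loose, 90 g, hangs upright in the stand. Origin: underside of its flange, on the axis; z up. Flange 32 x 32 x 5 mm; above it a square wooden handle 16 x 16 mm, z = 5 to 85 mm, faces along x and y; below it a collet nose 9 mm in diameter and 12 mm long, which clamps the blade: a round steel shank 5 mm in diameter with a toe at its foot that points along the pick's -x.
- pick_grip (a point): Middle of the pick's handle, 45 mm above the flange's underside, on the axis: where to grip it. Axes as the pick. The blade may be set longer or shorter in its collet: the flat underside of shank and toe lies 60 to 84 mm below the flange's underside, different each time; it does not shift in use.
- slot_in (a point): Point on the slot's floor under the ring's end, 19 mm from the tube's axis. The pick's toe is 3 mm thick, its round tip 7 mm from the pick's axis (4.5 mm beyond the shank). With the shank just touching the ring the toe reaches 1.5 mm past the middle of the wire; eased back by up to 1.5 mm it still holds; pushed further in, the shank only strains the ring.
- stand: Wooden tool stand, fixed, 75 mm (x) by 140 mm (y), upper face of its board 95 mm high, board 10 mm thick. Origin: centre of its underside. Two steel piping nozzles 34 mm tall stand on the board at y = -20 and -48 mm.
- stand_hole (a point): Centre of the square hole 22 x 22 mm in the stand's board in which the pick hangs, at the board's upper face (y = +30 mm in the stand's frame). The pick's flange rests on the board around it. Axes as the stand.
- dish: Round steel dish, fixed, 132 mm across the rim, 16 mm high. Origin: centre of its underside.
- dish_in (a point): Centre of the dish's inner floor, 3 mm above the table; flat floor about 110 mm across.
- knob: Bystander: the press's ivory round handle, 76 mm across, lying face down with its 16 mm steel stem up, 42 mm high. Origin: centre of its underside.
- spring: Bystander: the press's coil spring standing upright, 28 mm across, 45 mm high. Origin: centre of its underside.
- pattern: Bystander: a spare ivory pattern disc, 50 mm across, 7 mm thick. Origin: centre of its underside.
- cake_a: Bystander: a mooncake 52 mm across, 28 mm high. Origin: centre of its underside.
- cake_b: Bystander: a mooncake 52 mm across, 28 mm high. Origin: centre of its underside.
There are look-alikes about, which are no part of the job. There is more than one size of the press; the job needs the middle-sized.

How it is judged:
By the outcome, as a careful person would: the job done as asked, in the order asked, and still so for the second after the job is handed in, with the robot touching nothing.
It also fails if it takes over 72 s, if anything falls off the work surface, if the arm or the gripper's body presses on something with over 40 N, if the wrist force passes 120 N, or if a joint passes its speed limit or range.

## Working session

There is one attempt and no reset: what is moved stays moved. The work goes in short steps, Python scripts to look and compute and a tool call to move; the robot and the scene stay as the last step left them, time stands still between calls to the robot, and variables do not carry over. Pictures are saved under pics/ and viewed, at most 10 in all, crops included, and the job is handed in when it is done.

Besides the shell and the picture viewer there is one more tool, called by a JSON object that holds its "api" and its "payload", one argument or row to a line. move_arm: Moves the arm, as the interface text tells. Shifts and turns lie within -1 to 1; 1 stands for 0.02 m of shift or 0.08 rad of turn. Its arguments: {"type":"object","properties":{"moves":{"type":"array","items":{"type":"object","properties":{"fingers":{"type":"number"},"dx":{"type":"number"},"dy":{"type":"number"},"dz":{"type":"number"},"wx":{"type":"number"},"wy":{"type":"number"},"wz":{"type":"number"}}}},"force":{"type":"number"}},"required":["moves"]}

```bash
mkdir -p pics
cat > h.py <<'E'
import numpy as np, cv2
from workcell import ctrl
from scipy.spatial.transform import Rotation as Rn
def cap(n):
    c=ctrl.capture(n); c={k:(np.array(v) if k!='frame' else np.array(v)) for k,v in c.items()}
    c['K']=np.array([[c['fx'],0,c['cx']],[0,c['fy'],c['cy']],[0,0,1.]],float); return c
def ray(c,uv):
    p=cv2.undistortPoints(np.array([[uv]],float),c['K'],c['D'].astype(float))[0,0]
    return -c['R'].T@c['t'], c['R'].T@np.array([p[0],p[1],1])
def onz(c,uv,z):
    o,d=ray(c,uv); return o+d*(z-o[2])/d[2]
def proj(c,X):
    return cv2.projectPoints(np.array(X,float).reshape(-1,1,3),cv2.Rodrigues(c['R'].astype(float))[0],c['t'].astype(float),c['K'],c['D'].astype(float))[0][:,0]
def save(c,fn,box=None,s=1):
    f=c['frame'][:,:,::-1]
    if box: f=f[box[1]:box[3],box[0]:box[2]]
    cv2.imwrite('pics/'+fn,cv2.resize(f,None,fx=s,fy=s,interpolation=cv2.INTER_CUBIC))
E
python3 - <<'E'
from h import *
np.set_printoptions(precision=3,suppress=True)
for n in('top','side'):
    c=cap(n); save(c,n+'0.png',s=1.55); np.save(n+'0.npy',c,allow_pickle=True); print(n,c['fx'],-c['R'].T@c['t'],c['R'])
s=ctrl.get_state();print(s);print(Rn.from_quat(s['tool_rot']).as_matrix(),ctrl.tip_reach)
E
```

```text
top 357.60340009290354 [ 424.455   18.679 1039.741] [[ 0.023 -1.     0.012]
 [-0.996 -0.024 -0.085]
 [ 0.085 -0.01  -0.996]]
side 392.4139796960377 [ 264.653 -594.42   738.611] [[ 0.924 -0.382  0.016]
 [-0.253 -0.643 -0.723]
 [ 0.287  0.664 -0.69 ]]
{'t': 0.1, 'q': array([-1.241,  0.576,  0.025,  1.438, -0.015,  1.129, -0.056]), 'qvel': array([ 0.001, -0.002,  0.001, -0.003,  0.   ,  0.001,  0.   ]), 'joint_efforts': array([  0.006, -76.729,   2.258, -28.66 ,   0.016,   0.009,  -0.   ]), 'ee_pos': array([271.248, 617.686, 255.534]), 'tool_rot': array([ 0.205,  0.979, -0.001, -0.   ]), 'contact_force': array([-1.207, -0.57 ,  0.201]), 'ft_torque': array([-0.008,  0.007,  0.044]), 'grasp_force': 0.0, 'grip_width': 1.0014157857981731}
[[-0.916  0.402 -0.001]
 [ 0.402  0.916 -0.001]
 [-0.    -0.002 -1.   ]] 25.0
```

View pics/top0.png

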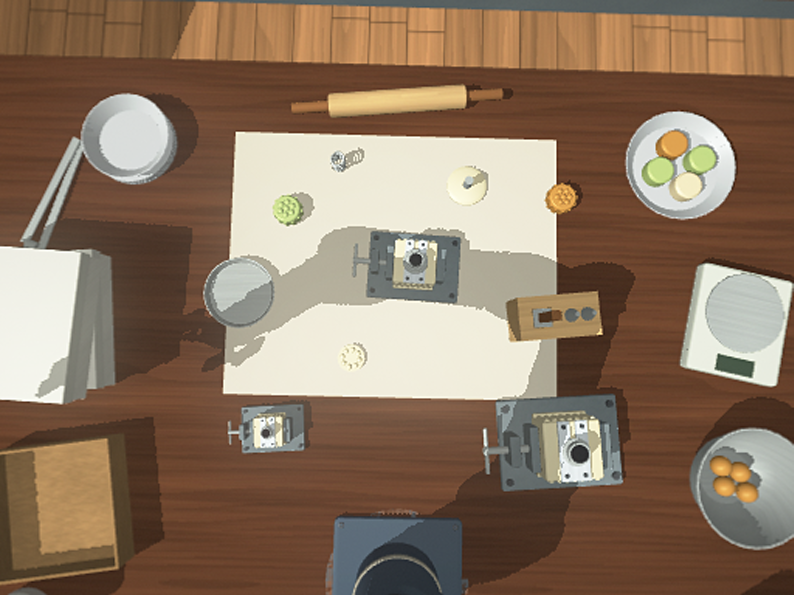

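View pics/side0.png

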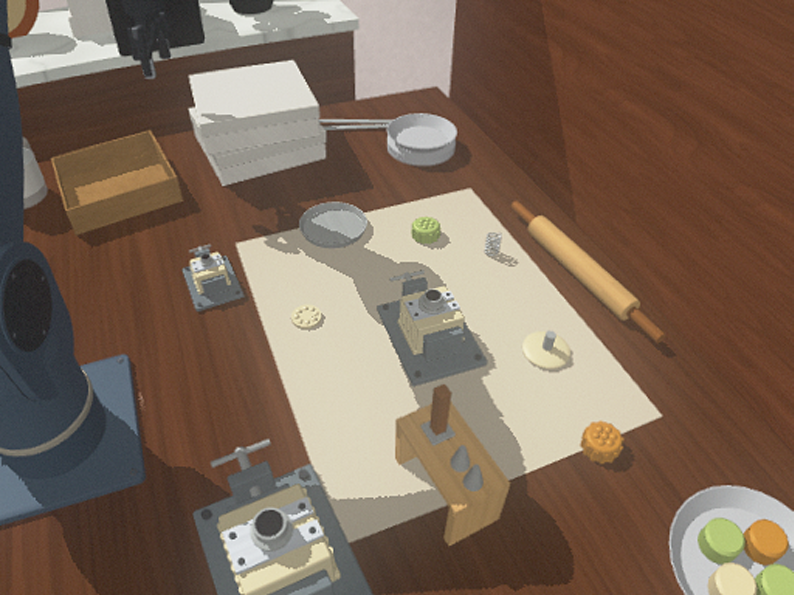

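Top view, in 512-px coordinates: there are three presses, small (172,277), middle (267,171) and large (368,287). Dish candidates are the grey dish on the mat (153,188), the pan (83,89) and the cake plate (439,106). There is only one stand and pick (355,204). I choose the middle press, the grey dish on the mat, and that pick. Next is a close crop to check.

Run:
```python
from h import *
T=np.load('top0.npy',allow_pickle=True).item();S=np.load('side0.npy',allow_pickle=True).item()
def cr(c,x,y,w,h): return cv2.resize(c['frame'][y:y+h,x:x+w,::-1],(400,300),interpolation=cv2.INTER_CUBIC)
a=np.vstack([np.hstack([cr(T,225,140,80,60),cr(S,235,175,80,60)]),np.hstack([cr(T,320,175,80,60),cr(S,240,240,100,75)])])
cv2.imwrite('pics/crop1.png',a)
```

```text
(no output)
```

View pics/crop1.png

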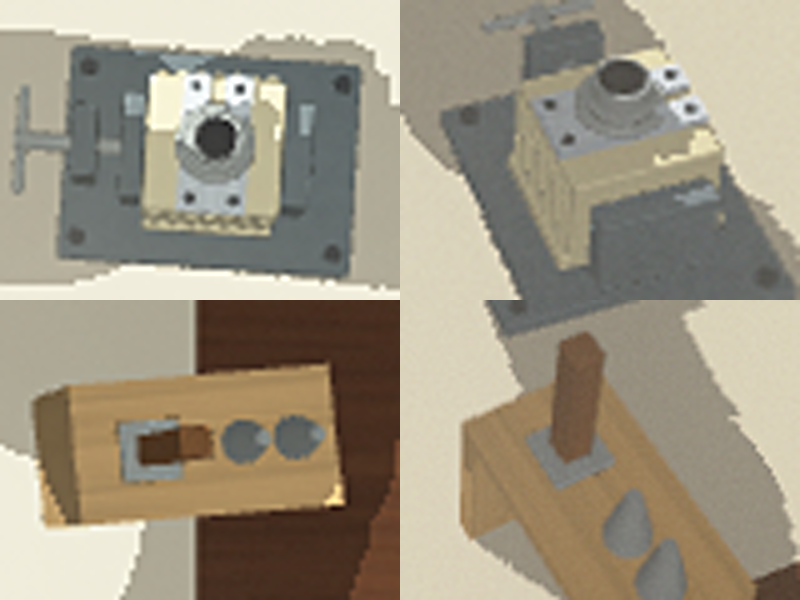

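Crop: the middle press at (267,168) has its slot toward image-up (world +x), between the two upper bolts, and its screw to the left (+y). The pick stands upright in the stand with its flange on the board. Now to measure.

```bash
cat > m.py <<'E'
from h import *
np.set_printoptions(precision=2,suppress=True)
T=np.load('top0.npy',allow_pickle=True).item();S=np.load('side0.npy',allow_pickle=True).item()
def tri(a,b):
    (o1,d1),(o2,d2)=a,b; A=np.c_[d1,-d2]; s=np.linalg.lstsq(A,o2-o1,rcond=None)[0]
    p,q=o1+d1*s[0],o2+d2*s[1]; return (p+q)/2,np.linalg.norm(p-q)
def blob(c,box,f):
    x0,y0,x1,y1=box; im=c['frame'][y0:y1,x0:x1].astype(int); m=f(im[...,0],im[...,1],im[...,2]).astype(np.uint8)
    n,l,st,ce=cv2.connectedComponentsWithStats(m); k=1+np.argmax(st[1:,4]); mm=(l==k).astype(np.uint8)
    return ce[k]+[x0,y0],st[k,4],mm
def quad(mm,box):
    cs=max(cv2.findContours(mm,cv2.RETR_EXTERNAL,cv2.CHAIN_APPROX_NONE)[0],key=cv2.contourArea)
    return cv2.boxPoints(cv2.minAreaRect(cs))+box[:2]
E
python3 - <<'E'
from m import *
dark=lambda r,g,b:(r+g+b<150)
h1,a1,_=blob(T,(258,158,278,178),dark);h2,a2,_=blob(S,(268,180,292,200),dark)
print('hole',h1,a1,h2,a2,onz(T,h1,95),onz(S,h2,95),tri(ray(T,h1),ray(S,h2)))
# base of clamp
bx=(230,145,300,198)
c,a,m=blob(T,bx,lambda r,g,b:(b>r-2)&(r<115)&(r+g+b>100))
m=cv2.morphologyEx(m,cv2.MORPH_OPEN,np.ones((7,7)))
q=quad(m,bx); w=np.array([onz(T,p,15) for p in q]); print('clamp',q,w,w.mean(0)); 
for i in range(4):
    d=w[(i+1)%4]-w[i]; print(np.linalg.norm(d),np.degrees(np.arctan2(d[1],d[0])))
# stand board
bx=(320,178,395,228)
c,a,m=blob(T,bx,lambda r,g,b:(r-b>35)&(r>130))
m=cv2.morphologyEx(m,cv2.MORPH_CLOSE,np.ones((15,15)))
q=quad(m,bx);w=np.array([onz(T,p,95) for p in q]); print('stand',q,w,w.mean(0))
for i in range(4):
    d=w[(i+1)%4]-w[i]; print(np.linalg.norm(d),np.degrees(np.arctan2(d[1],d[0])))
# dish
bx=(128,160,182,216)
im=T['frame'].astype(int); print(im[190,153],im[190,134],im[170,153])
# handle
for c,bx in((T,(340,195,366,215)),(S,(268,240,300,300))):
    p,a,m=blob(c,bx,lambda r,g,b:(r-b>25)&(r<125)&(r>40)); ys,xs=np.nonzero(m); print('handle',p,a,quad(m,bx))
E
```

```text
Traceback (most recent call last):
  File "m.py", line 9, in blob
    n,l,st,ce=cv2.connectedComponentsWithStats(m); k=1+np.argmax(st[1:,4]); mm=(l==k).astype(np.uint8)
                                                       ~~~~~~~~~^^^^^^^^^^
ValueError: attempt to get argmax of an empty sequence
```

Run:
```python
from m import *
print(T['frame'][168,258:280].sum(-1),S['frame'][190,268:294].sum(-1))
dark=lambda r,g,b:(r+g+b<260)
h1,a1,_=blob(T,(258,158,278,178),dark);h2,a2,_=blob(S,(268,180,292,200),dark)
print('hole',h1,a1,h2,a2,onz(T,h1,95),onz(S,h2,95),tri(ray(T,h1),ray(S,h2)))
bx=(230,145,300,198)
c,a,m=blob(T,bx,lambda r,g,b:(b>r-2)&(r<115)&(r+g+b>100))
m=cv2.morphologyEx(m,cv2.MORPH_OPEN,np.ones((7,7)))
q=quad(m,bx); w=np.array([onz(T,p,15) for p in q]); print('clamp',q,w,w.mean(0)); 
for i in range(2):
    d=w[(i+1)%4]-w[i]; print(np.linalg.norm(d),np.degrees(np.arctan2(d[1],d[0])))
bx=(320,178,395,228)
c,a,m=blob(T,bx,lambda r,g,b:(r-b>35)&(r>130))
m=cv2.morphologyEx(m,cv2.MORPH_CLOSE,np.ones((15,15)))
q=quad(m,bx);w=np.array([onz(T,p,95) for p in q]); print('stand',q,w,w.mean(0))
for i in range(2):
    d=w[(i+1)%4]-w[i]; print(np.linalg.norm(d),np.degrees(np.arctan2(d[1],d[0])))
im=T['frame'].astype(int); print(im[190,128:182:3].tolist())
for c,bx in((T,(340,195,366,215)),(S,(268,240,300,300))):
    p,a,m=blob(c,bx,lambda r,g,b:(r-b>25)&(r<135)&(r>40)); ys,xs=np.nonzero(m); print('handle',p,a,quad(m,bx))
```

```text
[524 525 374 370 668 617 195 170 181 176 183 182 172 149 527 479 392 376
 528 522 519 517] [439 443 448 440 381 370 324 210 235 239 233 232 236 227 236 232 392 636
 681 662 320 287 589 667 637 614]
hole [267.82 167.1 ] 50 [279.02 189.93] 46 [573.9  -19.32  95.  ] [573.78 -18.72  95.  ] (array([573.66, -19.25,  95.56]), np.float64(0.3090000953248303))
clamp [[278.48 193.79]
 [280.93 152.11]
 [296.7  153.04]
 [294.25 194.72]] [[ 509.79  -54.82   15.  ]
 [ 631.49  -59.76   15.  ]
 [ 629.94 -105.69   15.  ]
 [ 508.21 -100.28   15.  ]] [569.86 -80.14  15.  ]
121.80643546144215 -2.324620589089945
45.954136552984934 -91.93525640914143
stand [[316.85 195.03]
 [388.51 179.94]
 [395.81 214.62]
 [324.15 229.71]] [[ 502.3  -151.09   95.  ]
 [ 547.39 -342.71   95.  ]
 [ 455.27 -361.41   95.  ]
 [ 411.12 -171.19   95.  ]] [ 479.02 -256.6    95.  ]
196.84994653979624 -76.75680914749006
93.99759408539065 -168.52351078176895
[[108, 76, 58], [153, 137, 123], [107, 109, 105], [135, 138, 133], [198, 204, 198], [198, 204, 195], [198, 205, 197], [199, 204, 199], [197, 205, 196], [198, 203, 197], [201, 208, 199], [140, 145, 137], [141, 144, 137], [142, 144, 139], [144, 147, 140], [145, 147, 141], [157, 162, 156], [178, 173, 154]]
handle [355.03 203.72] 98 [[348. 200.]
 [362. 200.]
 [362. 207.]
 [348. 207.]]
handle [283.66 263.47] 348 [[276.15 279.51]
 [279.38 247.24]
 [291.55 248.46]
 [288.33 280.73]]
```

Run:
```python
from m import *
def Tc(x,y,x0,y0): return (x0+x/5-.4,y0+y/5-.4)
def edges(P):
    P=np.array(P);print(P[:,:2].tolist(),P.mean(0))
    for i in range(4):
        d=P[(i+1)%4]-P[i]; print(round(np.linalg.norm(d),1),round(np.degrees(np.arctan2(d[1],d[0])),2))
print('clamp');edges([onz(T,Tc(x,y,225,140),12) for x,y in((72,45),(360,66),(350,275),(58,258))])
print('stand');edges([onz(T,Tc(x,y-300,320,175),95) for x,y in((70,388),(328,364),(343,505),(76,522))])
a=Tc(197,143,320,175); b=(240+182/4-.4,240+47/4-.4)
print('handle top',onz(T,a,180),onz(S,b,180),tri(ray(T,a),ray(S,b)))
# flange left edge mid
print('flange corners',[onz(T,Tc(x,y-300,320,175),100) for x,y in((118,422),(125,482),(180,477))])
# dish outline: fit ellipse of grey (unsat) region
bx=(124,155,186,220)
c,A,m=blob(T,bx,lambda r,g,b:(abs(r-b)<14)&(abs(r-g)<14)&(r>85))
cs=max(cv2.findContours(m,0,1)[0],key=cv2.contourArea); e=cv2.fitEllipse(cv2.convexHull(cs)); e0=np.array(e[0])+bx[:2]
print('dish',e0,e[1],onz(T,e0,16),A)
```

```text
clamp
[[639.333831310064, 62.438064249671754], [631.2475984689128, -105.7412684212002], [508.8275521828534, -101.63390337139009], [514.5801023879336, 67.08679416748986]] [573.5  -19.46  12.  ]
168.4 -92.75
122.5 178.08
168.8 88.05
124.8 -2.13
stand
[[510.928574341055, -195.66005575876716], [527.1375037205266, -333.6495944885015], [452.1987190426172, -341.0884521843133], [439.91392786667643, -199.1932045636233]] [ 482.54 -267.4    95.  ]
138.9 -83.3
75.3 -174.33
142.4 94.95
71.1 2.85
handle top [ 477.96 -238.05  180.  ] [ 478.44 -237.42  180.  ] (array([ 478.03, -237.87,  180.75]), np.float64(0.2458514751226786))
flange corners [array([ 493.05, -220.05,  100.  ]), array([ 461.46, -223.83,  100.  ]), array([ 464.78, -252.92,  100.  ])]
dish [154.   188.43] (44.65969467163086, 45.930721282958984) [516.47 302.61  16.  ] 1623
```

```bash
cat > p.py <<'E'
from m import *
import json,sys
def Rt(yaw): # tool down; yaw = world angle (deg) of tool y
    a=np.radians(yaw); y=np.array([np.cos(a),np.sin(a),0]); z=np.array([0,0,-1.]); return np.c_[np.cross(y,z),y,z]
def plan(wps,start=None,fingers=1,step=20.):
    """wps: list of (x,y,z,yaw)"""
    s=ctrl.get_state(); P=np.array(s['ee_pos']);R=Rn.from_quat(s['tool_rot']).as_matrix()
    rows=[]
    for x,y,z,yaw in wps:
        G=np.array([x,y,z],float);RG=Rt(yaw)
        for _ in range(80):
            d=R.T@(G-P); w=Rn.from_matrix(R.T@RG).as_rotvec()
            if np.linalg.norm(d)<.4 and np.linalg.norm(w)<.004: break
            n=np.linalg.norm(d); d=d*min(1,step/max(n,1e-9))
            m=np.abs(w).max(); w=w*min(1,.08/max(m,1e-9))
            d=np.round(d/20,2);w=np.round(w/.08,2)
            r=dict(zip('dx dy dz wx wy wz'.split(),[float(v) for v in [*d,*w]])); r={k:v for k,v in r.items() if v}
            r['fingers']=fingers; rows.append(r)
            P=P+R@(d*20); R=R@Rn.from_rotvec(w*.08).as_matrix()
    for i in range(0,len(rows),5): print(json.dumps(rows[i:i+5]).replace(' ',''))
def st():
    s=ctrl.get_state();R=Rn.from_quat(s['tool_rot']).as_matrix()
    print(round(s['t'],2),'pos',s['ee_pos'],'yaw',np.degrees(np.arctan2(R[1,1],R[0,1])).round(2),'z',R[:,2],'F',s['contact_force'],'M',s['ft_torque'],'grip',round(s['grip_width'],3),s['grasp_force'],'q',s['q'])
E
python3 - <<'E'
from p import *
plan([(330,450,256,66.),(455,190,256,36),(478,-237.5,230,6)])
E
```

```text
[{"dx":-0.68,"dy":-0.73,"wx":-0.02,"wz":0.06,"fingers":1},{"dx":-0.69,"dy":-0.73,"fingers":1},{"dx":-0.69,"dy":-0.73,"fingers":1},{"dx":-0.69,"dy":-0.73,"fingers":1},{"dx":-0.69,"dy":-0.73,"fingers":1}]
[{"dx":-0.68,"dy":-0.73,"dz":-0.01,"fingers":1},{"dx":-0.69,"dy":-0.73,"fingers":1},{"dx":-0.68,"dy":-0.73,"dz":-0.01,"fingers":1},{"dx":-0.6,"dy":-0.63,"fingers":1},{"dx":-0.76,"dy":-0.65,"wz":1.0,"fingers":1}]
[{"dx":-0.81,"dy":-0.58,"wz":1.0,"fingers":1},{"dx":-0.86,"dy":-0.52,"wz":1.0,"fingers":1},{"dx":-0.89,"dy":-0.45,"wz":1.0,"fingers":1},{"dx":-0.93,"dy":-0.37,"wz":1.0,"fingers":1},{"dx":-0.95,"dy":-0.3,"wz":1.0,"fingers":1}]
[{"dx":-0.97,"dy":-0.22,"wz":0.55,"fingers":1},{"dx":-0.98,"dy":-0.18,"fingers":1},{"dx":-0.98,"dy":-0.18,"fingers":1},{"dx":-0.98,"dy":-0.18,"fingers":1},{"dx":-0.98,"dy":-0.18,"fingers":1}]
[{"dx":-0.98,"dy":-0.18,"fingers":1},{"dx":-0.98,"dy":-0.18,"fingers":1},{"dx":-0.98,"dy":-0.17,"fingers":1},{"dx":-0.45,"dy":-0.08,"fingers":1},{"dx":-0.84,"dy":-0.54,"dz":0.06,"wz":1.0,"fingers":1}]
[{"dx":-0.88,"dy":-0.47,"dz":0.06,"wz":1.0,"fingers":1},{"dx":-0.9
[... 249 characters left out ...]
0.54,"fingers":1},{"dx":-1.0,"dy":-0.05,"dz":0.06,"fingers":1},{"dx":-1.0,"dy":-0.05,"dz":0.06,"fingers":1},{"dx":-1.0,"dy":-0.05,"dz":0.06,"fingers":1},{"dx":-1.0,"dy":-0.05,"dz":0.06,"fingers":1}]
[{"dx":-1.0,"dy":-0.05,"dz":0.06,"fingers":1},{"dx":-1.0,"dy":-0.05,"dz":0.06,"fingers":1},{"dx":-1.0,"dy":-0.05,"dz":0.06,"fingers":1},{"dx":-1.0,"dy":-0.05,"dz":0.06,"fingers":1},{"dx":-1.0,"dy":-0.06,"dz":0.06,"fingers":1}]
[{"dx":-1.0,"dy":-0.05,"dz":0.06,"fingers":1},{"dx":-1.0,"dy":-0.06,"dz":0.06,"fingers":1},{"dx":-1.0,"dy":-0.05,"dz":0.06,"fingers":1},{"dx":-1.0,"dy":-0.06,"dz":0.06,"fingers":1},{"dx":-1.0,"dy":-0.05,"dz":0.07,"fingers":1}]
[{"dx":-0.41,"dy":-0.02,"dz":0.03,"fingers":1}]
```

{"api": "move_arm", "payload": {
  "moves": [
    {"dx": -0.7, "dy": -0.7, "fingers": 1},
    {"dx": -0.7, "dy": -0.7, "fingers": 1},
    {"dx": -0.7, "dy": -0.7, "fingers": 1},
    {"dx": -0.7, "dy": -0.7, "fingers": 1},
    {"dx": -0.7, "dy": -0.7, "fingers": 1}
  ]
}}

```text
invalid input
```

{"api": "move_arm", "payload": {
  "moves": [
    {"dx": -0.7, "dy": -0.7, "fingers": 1},
    {"dx": -0.7, "dy": -0.7, "fingers": 1},
    {"dx": -0.7, "dy": -0.7, "fingers": 1},
    {"dx": -0.6, "dy": -0.6, "fingers": 1},
    {"dx": -0.75, "dy": -0.65, "wz": 1.0, "fingers": 1}
  ]
}}

```text
invalid input
```

{"api": "move_arm", "payload": {
  "moves": [
    {"dx": -0.8, "dy": -0.6, "wz": 1.0, "fingers": 1},
    {"dx": -0.85, "dy": -0.5, "wz": 1.0, "fingers": 1},
    {"dx": -0.9, "dy": -0.45, "wz": 1.0, "fingers": 1},
    {"dx": -0.95, "dy": -0.35, "wz": 1.0, "fingers": 1},
    {"dx": -0.95, "dy": -0.3, "wz": 1.0, "fingers": 1}
  ]
}}

```text
invalid input
```

{"api": "move_arm", "payload": {
  "moves": [
    {"dx": -0.95, "dy": -0.2, "wz": 0.55, "fingers": 1},
    {"dx": -1, "dy": -0.2, "fingers": 1},
    {"dx": -1, "dy": -0.2, "fingers": 1},
    {"dx": -1, "dy": -0.2, "fingers": 1},
    {"dx": -1, "dy": -0.2, "fingers": 1}
  ]
}}

```text
invalid input
```

{"api": "move_arm", "payload": {
  "moves": [
    {"dx": -1, "dy": -0.2, "fingers": 1},
    {"dx": -1, "dy": -0.2, "fingers": 1},
    {"dx": -1, "dy": -0.2, "fingers": 1},
    {"dx": -0.4, "dy": -0.1, "fingers": 1},
    {"dx": -0.85, "dy": -0.55, "wz": 1.0, "fingers": 1}
  ]
}}

```text
invalid input
```

Run:
```python
from p import *
st(); plan([(478,-237.5,215,6)])
```

```text
0.1 pos [271.25 617.69 255.53] yaw 66.29 z [-0. -0. -1.] F [-1.21 -0.57  0.2 ] M [-0.01  0.01  0.04] grip 1.001 0.0 q [-1.24  0.58  0.02  1.44 -0.02  1.13 -0.06]
[{"dx":-0.61,"dy":-0.79,"dz":0.05,"wz":1.0,"fingers":1},{"dx":-0.67,"dy":-0.74,"dz":0.05,"wz":1.0,"fingers":1},{"dx":-0.72,"dy":-0.69,"dz":0.05,"wz":1.0,"fingers":1},{"dx":-0.78,"dy":-0.63,"dz":0.05,"wz":1.0,"fingers":1},{"dx":-0.82,"dy":-0.56,"dz":0.05,"wz":1.0,"fingers":1}]
[{"dx":-0.87,"dy":-0.5,"dz":0.05,"wz":1.0,"fingers":1},{"dx":-0.9,"dy":-0.43,"dz":0.05,"wz":1.0,"fingers":1},{"dx":-0.93,"dy":-0.35,"dz":0.05,"wz":1.0,"fingers":1},{"dx":-0.96,"dy":-0.28,"dz":0.05,"wz":1.0,"fingers":1},{"dx":-0.98,"dy":-0.2,"dz":0.05,"wz":1.0,"fingers":1}]
[{"dx":-0.99,"dy":-0.12,"dz":0.05,"wz":1.0,"fingers":1},{"dx":-1.0,"dy":-0.04,"dz":0.05,"wy":0.01,"wz":1.0,"fingers":1},{"dx":-1.0,"dy":0.04,"dz":0.05,"wx":-0.01,"wy":0.01,"wz":1.0,"fingers":1},{"dx":-0.99,"dy":0.12,"dz":0.04,"wz":0.15,"fingers":1},{"dx":-0.99,"dy":0.13,"dz":0.04,"fingers":1}]
[{"dx":-0.99,"dy":0.13,"dz":0.04,"fingers":1},{"dx":-0.99,"dy":0.13,"dz":0.05,"fingers":1},{
[... 559 characters left out ...]
:0.13,"dz":0.04,"fingers":1}]
[{"dx":-0.99,"dy":0.13,"dz":0.05,"fingers":1},{"dx":-0.99,"dy":0.13,"dz":0.04,"fingers":1},{"dx":-0.99,"dy":0.13,"dz":0.05,"fingers":1},{"dx":-0.99,"dy":0.13,"dz":0.04,"fingers":1},{"dx":-0.99,"dy":0.14,"dz":0.05,"fingers":1}]
[{"dx":-0.99,"dy":0.13,"dz":0.04,"fingers":1},{"dx":-0.99,"dy":0.14,"dz":0.05,"fingers":1},{"dx":-0.99,"dy":0.13,"dz":0.04,"fingers":1},{"dx":-0.99,"dy":0.14,"dz":0.05,"fingers":1},{"dx":-0.99,"dy":0.13,"dz":0.04,"fingers":1}]
[{"dx":-0.99,"dy":0.14,"dz":0.05,"fingers":1},{"dx":-0.99,"dy":0.13,"dz":0.04,"fingers":1},{"dx":-0.99,"dy":0.14,"dz":0.05,"fingers":1},{"dx":-0.99,"dy":0.13,"dz":0.04,"fingers":1},{"dx":-0.05,"dy":0.01,"fingers":1}]
```

{"api": "move_arm", "payload": {
  "moves": [
    {"fingers": 1, "dx": -0.7, "dy": -0.7, "dz": 0, "wx": 0, "wy": 0, "wz": 0},
    {"fingers": 1, "dx": -0.7, "dy": -0.7, "dz": 0, "wx": 0, "wy": 0, "wz": 0},
    {"fingers": 1, "dx": -0.7, "dy": -0.7, "dz": 0, "wx": 0, "wy": 0, "wz": 0},
    {"fingers": 1, "dx": -0.7, "dy": -0.7, "dz": 0, "wx": 0, "wy": 0, "wz": 0},
    {"fingers": 1, "dx": -0.7, "dy": -0.7, "dz": 0, "wx": 0, "wy": 0, "wz": 0}
  ]
}}

```text
t: 0.72
ee_pos: [307.8, 524.6, 256.3]
tool_rot: [0.205, 0.979, -0.0, -0.0]
contact_force: [-0.3, 0.2, 0.3]
grip_width: 1.002
grasp_force: 0.0
```

All keys are required.

{"api": "move_arm", "payload": {
  "moves": [
    {"fingers": 1, "dx": -0.7, "dy": -0.7, "dz": 0, "wx": 0, "wy": 0, "wz": 0},
    {"fingers": 1, "dx": -0.7, "dy": -0.7, "dz": 0, "wx": 0, "wy": 0, "wz": 0},
    {"fingers": 1, "dx": -0.7, "dy": -0.7, "dz": 0, "wx": 0, "wy": 0, "wz": 0},
    {"fingers": 1, "dx": -0.6, "dy": -0.6, "dz": 0, "wx": 0, "wy": 0, "wz": 0},
    {"fingers": 1, "dx": -0.75, "dy": -0.65, "dz": 0, "wx": 0, "wy": 0, "wz": 1}
  ]
}}

```text
t: 1.35
ee_pos: [343.8, 435.8, 256.3]
tool_rot: [0.245, 0.97, 0.0, -0.0]
contact_force: [0.0, 0.4, 0.0]
grip_width: 1.001
grasp_force: 0.0
```

{"api": "move_arm", "payload": {
  "moves": [
    {"fingers": 1, "dx": -0.8, "dy": -0.6, "dz": 0, "wx": 0, "wy": 0, "wz": 1},
    {"fingers": 1, "dx": -0.85, "dy": -0.5, "dz": 0, "wx": 0, "wy": 0, "wz": 1},
    {"fingers": 1, "dx": -0.9, "dy": -0.45, "dz": 0, "wx": 0, "wy": 0, "wz": 1},
    {"fingers": 1, "dx": -0.95, "dy": -0.35, "dz": 0, "wx": 0, "wy": 0, "wz": 1},
    {"fingers": 1, "dx": -0.95, "dy": -0.3, "dz": 0, "wx": 0, "wy": 0, "wz": 1}
  ]
}}

```text
t: 1.98
ee_pos: [388.4, 345.8, 256.3]
tool_rot: [0.435, 0.901, 0.0, 0.0]
contact_force: [-0.6, -0.8, 0.4]
grip_width: 0.999
grasp_force: 0.0
```

{"api": "move_arm", "payload": {
  "moves": [
    {"fingers": 1, "dx": -0.95, "dy": -0.2, "dz": 0, "wx": 0, "wy": 0, "wz": 0.55},
    {"fingers": 1, "dx": -1, "dy": -0.2, "dz": 0, "wx": 0, "wy": 0, "wz": 0},
    {"fingers": 1, "dx": -1, "dy": -0.2, "dz": 0, "wx": 0, "wy": 0, "wz": 0},
    {"fingers": 1, "dx": -1, "dy": -0.2, "dz": 0, "wx": 0, "wy": 0, "wz": 0},
    {"fingers": 1, "dx": -1, "dy": -0.2, "dz": 0, "wx": 0, "wy": 0, "wz": 0}
  ]
}}

```text
t: 2.6
ee_pos: [431.5, 254.5, 256.3]
tool_rot: [0.452, 0.892, 0.0, 0.0]
contact_force: [0.5, 0.1, -0.5]
grip_width: 1.002
grasp_force: 0.0
```

{"api": "move_arm", "payload": {
  "moves": [
    {"fingers": 1, "dx": -1, "dy": -0.2, "dz": 0, "wx": 0, "wy": 0, "wz": 0},
    {"fingers": 1, "dx": -1, "dy": -0.2, "dz": 0, "wx": 0, "wy": 0, "wz": 0},
    {"fingers": 1, "dx": -1, "dy": -0.2, "dz": 0, "wx": 0, "wy": 0, "wz": 0},
    {"fingers": 1, "dx": -0.4, "dy": -0.1, "dz": 0, "wx": 0, "wy": 0, "wz": 0},
    {"fingers": 1, "dx": -0.85, "dy": -0.55, "dz": 0, "wx": 0, "wy": 0, "wz": 1}
  ]
}}

```text
t: 3.22
ee_pos: [461.1, 172.4, 256.2]
tool_rot: [0.488, 0.873, 0.0, -0.0]
contact_force: [-0.1, 0.4, 1.4]
grip_width: 0.996
grasp_force: 0.0
```

{"api": "move_arm", "payload": {
  "moves": [
    {"fingers": 1, "dx": -0.9, "dy": -0.45, "dz": 0, "wx": 0, "wy": 0, "wz": 1},
    {"fingers": 1, "dx": -0.9, "dy": -0.4, "dz": 0, "wx": 0, "wy": 0, "wz": 1},
    {"fingers": 1, "dx": -0.95, "dy": -0.3, "dz": 0, "wx": 0, "wy": 0, "wz": 1},
    {"fingers": 1, "dx": -0.95, "dy": -0.25, "dz": 0, "wx": 0, "wy": 0, "wz": 1},
    {"fingers": 1, "dx": -1, "dy": -0.2, "dz": 0, "wx": 0, "wy": 0, "wz": 1}
  ]
}}

```text
t: 3.85
ee_pos: [467.6, 71.5, 256.3]
tool_rot: [0.653, 0.757, 0.0, 0.0]
contact_force: [0.1, -0.2, -0.2]
grip_width: 1.005
grasp_force: 0.0
```

Run:
```python
from p import *
st(); plan([(478,-237.5,215,6)])
```

```text
3.85 pos [467.55  71.53 256.31] yaw 8.46 z [ 0. -0. -1.] F [ 0.09 -0.21 -0.17] M [-0.01 -0.    0.  ] grip 1.005 0.0 q [-0.55  0.3   0.39  1.96 -0.14  0.91  0.06]
[{"dx":-0.98,"dy":-0.11,"dz":0.13,"wz":0.54,"fingers":1},{"dx":-0.99,"dy":-0.07,"dz":0.13,"fingers":1},{"dx":-0.99,"dy":-0.07,"dz":0.13,"fingers":1},{"dx":-0.99,"dy":-0.07,"dz":0.13,"fingers":1},{"dx":-0.99,"dy":-0.07,"dz":0.13,"fingers":1}]
[{"dx":-0.99,"dy":-0.07,"dz":0.13,"fingers":1},{"dx":-0.99,"dy":-0.07,"dz":0.13,"fingers":1},{"dx":-0.99,"dy":-0.07,"dz":0.13,"fingers":1},{"dx":-0.99,"dy":-0.07,"dz":0.13,"fingers":1},{"dx":-0.99,"dy":-0.07,"dz":0.14,"fingers":1}]
[{"dx":-0.99,"dy":-0.07,"dz":0.14,"fingers":1},{"dx":-0.99,"dy":-0.07,"dz":0.13,"fingers":1},{"dx":-0.99,"dy":-0.07,"dz":0.14,"fingers":1},{"dx":-0.99,"dy":-0.07,"dz":0.13,"fingers":1},{"dx":-0.99,"dy":-0.07,"dz":0.14,"fingers":1}]
[{"dx":-0.58,"dy":-0.04,"dz":0.08,"fingers":1}]
```

{"api": "move_arm", "payload": {
  "moves": [
    {"fingers": 1, "dx": -1, "dy": -0.1, "dz": 0.1, "wx": 0, "wy": 0, "wz": 0.54},
    {"fingers": 1, "dx": -1, "dy": -0.07, "dz": 0.1, "wx": 0, "wy": 0, "wz": 0},
    {"fingers": 1, "dx": -1, "dy": -0.07, "dz": 0.1, "wx": 0, "wy": 0, "wz": 0},
    {"fingers": 1, "dx": -1, "dy": -0.07, "dz": 0.1, "wx": 0, "wy": 0, "wz": 0},
    {"fingers": 1, "dx": -1, "dy": -0.07, "dz": 0.1, "wx": 0, "wy": 0, "wz": 0}
  ]
}}

```text
t: 4.47
ee_pos: [471.7, -28.8, 246.1]
tool_rot: [0.668, 0.744, -0.0, -0.0]
contact_force: [0.7, 0.8, 0.0]
grip_width: 1.0
grasp_force: 0.0
```

{"api": "move_arm", "payload": {
  "moves": [
    {"fingers": 1, "dx": -1, "dy": -0.07, "dz": 0.1, "wx": 0, "wy": 0, "wz": 0},
    {"fingers": 1, "dx": -1, "dy": -0.07, "dz": 0.1, "wx": 0, "wy": 0, "wz": 0},
    {"fingers": 1, "dx": -1, "dy": -0.07, "dz": 0.1, "wx": 0, "wy": 0, "wz": 0},
    {"fingers": 1, "dx": -1, "dy": -0.07, "dz": 0.1, "wx": 0, "wy": 0, "wz": 0},
    {"fingers": 1, "dx": -1, "dy": -0.07, "dz": 0.1, "wx": 0, "wy": 0, "wz": 0}
  ]
}}

```text
t: 5.1
ee_pos: [475.5, -128.9, 236.1]
tool_rot: [0.668, 0.744, -0.0, -0.0]
contact_force: [0.9, 0.4, 0.5]
grip_width: 1.005
grasp_force: 0.0
```

{"api": "move_arm", "payload": {
  "moves": [
    {"fingers": 1, "dx": -1, "dy": -0.07, "dz": 0.1, "wx": 0, "wy": 0, "wz": 0},
    {"fingers": 1, "dx": -1, "dy": -0.07, "dz": 0.1, "wx": 0, "wy": 0, "wz": 0},
    {"fingers": 1, "dx": -1, "dy": -0.07, "dz": 0.1, "wx": 0, "wy": 0, "wz": 0},
    {"fingers": 1, "dx": -1, "dy": -0.07, "dz": 0, "wx": 0, "wy": 0, "wz": 0},
    {"fingers": 1, "dx": -1, "dy": -0.07, "dz": 0, "wx": 0, "wy": 0, "wz": 0}
  ]
}}

```text
t: 5.72
ee_pos: [479.4, -229.1, 230.1]
tool_rot: [0.668, 0.744, -0.0, -0.0]
contact_force: [-0.3, -0.1, -0.5]
grip_width: 0.999
grasp_force: 0.0
```

Run:
```python
from p import *
st(); plan([(478,-237.5,220,6),(478,-237.5,146,6)])
```

```text
5.72 pos [ 479.4  -229.06  230.06] yaw 6.23 z [-0. -0. -1.] F [-0.32 -0.12 -0.46] M [-0.03  0.04 -0.07] grip 0.999 0.0 q [ 0.06  0.42  0.43  1.86 -0.22  0.9   0.7 ]
[{"dx":-0.41,"dy":-0.12,"dz":0.5,"wz":0.05,"fingers":1},{"dz":1.0,"fingers":1},{"dz":1.0,"fingers":1},{"dz":1.0,"fingers":1},{"dy":0.01,"dz":0.7,"fingers":1}]
```

{"api": "move_arm", "payload": {
  "moves": [
    {"fingers": 1, "dx": -0.4, "dy": -0.1, "dz": 0.5, "wx": 0, "wy": 0, "wz": 0},
    {"fingers": 1, "dx": 0, "dy": 0, "dz": 1, "wx": 0, "wy": 0, "wz": 0},
    {"fingers": 1, "dx": 0, "dy": 0, "dz": 1, "wx": 0, "wy": 0, "wz": 0},
    {"fingers": 1, "dx": 0, "dy": 0, "dz": 1, "wx": 0, "wy": 0, "wz": 0},
    {"fingers": 1, "dx": 0, "dy": 0, "dz": 0.7, "wx": 0, "wy": 0, "wz": 0}
  ]
}}

```text
t: 6.35
ee_pos: [478.0, -235.5, 144.8]
tool_rot: [0.667, 0.745, -0.0, -0.001]
contact_force: [0.3, -0.4, -1.0]
grip_width: 0.998
grasp_force: 0.0
```

{"api": "move_arm", "payload": {
  "moves": [
    {"fingers": -1, "dx": 0, "dy": 0, "dz": 0, "wx": 0, "wy": 0, "wz": 0},
    {"fingers": -1, "dx": 0, "dy": 0, "dz": 0, "wx": 0, "wy": 0, "wz": 0},
    {"fingers": -1, "dx": 0, "dy": 0, "dz": 0, "wx": 0, "wy": 0, "wz": 0},
    {"fingers": -1, "dx": 0, "dy": 0, "dz": 0, "wx": 0, "wy": 0, "wz": 0},
    {"fingers": -1, "dx": 0, "dy": 0, "dz": 0, "wx": 0, "wy": 0, "wz": 0}
  ],
  "force": 80
}}

```text
t: 6.98
ee_pos: [479.0, -236.0, 147.0]
tool_rot: [0.667, 0.745, 0.0, 0.0]
contact_force: [-0.7, 0.2, 6.4]
grip_width: 0.177
grasp_force: 78.0
```

Run:
```python
from p import *
st()
```

```text
6.97 pos [ 478.97 -235.99  147.01] yaw 6.29 z [ 0. -0. -1.] F [-0.74  0.19  6.43] M [ 0.18  0.36 -0.02] grip 0.177 77.98858523368835 q [ 0.12  0.53  0.38  1.96 -0.29  0.71  0.78]
```

{"api": "move_arm", "payload": {
  "moves": [
    {"fingers": -1, "dx": 0, "dy": 0, "dz": -0.3, "wx": 0, "wy": 0, "wz": 0},
    {"fingers": -1, "dx": 0, "dy": 0, "dz": -1, "wx": 0, "wy": 0, "wz": 0},
    {"fingers": -1, "dx": 0, "dy": 0, "dz": -1, "wx": 0, "wy": 0, "wz": 0},
    {"fingers": -1, "dx": 0, "dy": 0, "dz": -1, "wx": 0, "wy": 0, "wz": 0},
    {"fingers": -1, "dx": 0, "dy": 0, "dz": -1, "wx": 0, "wy": 0, "wz": 0}
  ]
}}

```text
t: 7.6
ee_pos: [478.5, -235.8, 233.2]
tool_rot: [0.667, 0.745, -0.0, -0.0]
contact_force: [-0.3, 0.3, -1.7]
grip_width: 0.175
grasp_force: 77.9
```

{"api": "move_arm", "payload": {
  "moves": [
    {"fingers": -1, "dx": 0, "dy": 0, "dz": -1, "wx": 0, "wy": 0, "wz": 0},
    {"fingers": -1, "dx": 0, "dy": 0, "dz": -1, "wx": 0, "wy": 0, "wz": 0},
    {"fingers": -1, "dx": 0, "dy": 0, "dz": 0, "wx": 0, "wy": 0, "wz": 0}
  ]
}}

```text
t: 7.98
ee_pos: [479.2, -236.3, 273.6]
tool_rot: [0.667, 0.745, 0.001, 0.001]
contact_force: [0.3, 0.5, -1.1]
grip_width: 0.178
grasp_force: 77.9
```

Run:
```python
from p import *
st()
S=cap('side');np.save('side1.npy',S,allow_pickle=True)
p=proj(S,[ctrl.get_state()['ee_pos']-[0,0,80]])[0];print(p)
x,y=int(p[0])-40,int(p[1])-40
print(x,y); save(S,'s1.png',(x,y,x+80,y+80),7)
```

```text
7.97 pos [ 479.17 -236.26  273.6 ] yaw 6.29 z [ 0. -0. -1.] F [ 0.31  0.53 -1.15] M [ 0.05  0.03 -0.01] grip 0.178 77.9485023021698 q [ 0.05  0.38  0.46  1.8  -0.19  1.01  0.69]
[285.38 246.3 ]
245 206
```

View pics/s1.png

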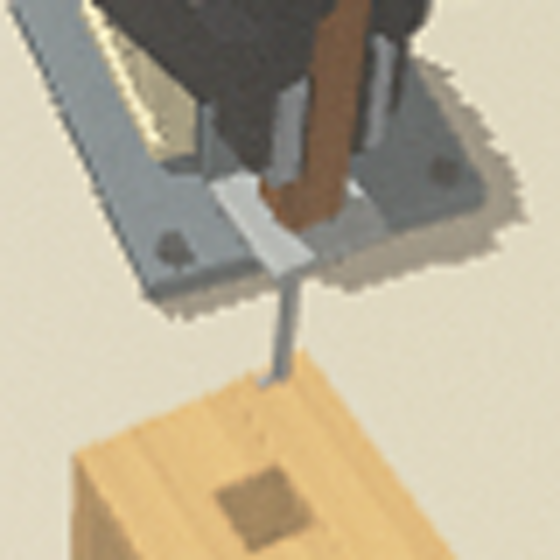

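Side crop: the pick is out of the hole and hangs straight, with its toe to image-left (world -x). The foot is at crop (280,380), about pixel (284.6,260).

Run:
```python
from p import *
S=np.load('side1.npy',allow_pickle=True).item()
for z in (150,145,140,135,130):
    print(z,proj(S,[[478.6,-236.2,z],[471.6,-237,z]]))
print(proj(S,[[478.6,-236.2,221.6]]))
a=np.radians(-2.2);X=np.array([np.cos(a),np.sin(a)]);t=np.array([573.7,-19.3])
print('slot mouth',t+38*X,'axis for shank touch',t+24.5*X,'standoff',t+52*X)
x,y=t+58*X
plan([(478.6,-236,282,6.2),(x,y-6,282,-2.2)],fingers=-1)
```

```text
150 [[283.72 260.73]
 [280.4  262.28]]
145 [[283.53 262.32]
 [280.22 263.87]]
140 [[283.34 263.9 ]
 [280.05 265.45]]
135 [[283.16 265.47]
 [279.88 267.01]]
130 [[282.97 267.01]
 [279.72 268.55]]
[[286.62 235.94]]
slot mouth [611.67 -20.76] axis for shank touch [598.18 -20.24] standoff [625.66 -21.3 ]
[{"dx":-0.01,"dy":-0.01,"dz":-0.47,"wx":0.01,"wz":0.02,"fingers":-1},{"dx":0.74,"dy":0.68,"wz":1.0,"fingers":-1},{"dx":0.79,"dy":0.61,"wz":0.83,"fingers":-1},{"dx":0.83,"dy":0.56,"fingers":-1},{"dx":0.83,"dy":0.56,"fingers":-1}]
[{"dx":0.83,"dy":0.56,"fingers":-1},{"dx":0.83,"dy":0.56,"fingers":-1},{"dx":0.83,"dy":0.56,"fingers":-1},{"dx":0.83,"dy":0.56,"fingers":-1},{"dx":0.83,"dy":0.56,"fingers":-1}]
[{"dx":0.83,"dy":0.56,"fingers":-1},{"dx":0.83,"dy":0.56,"fingers":-1},{"dx":0.82,"dy":0.57,"fingers":-1},{"dx":0.76,"dy":0.52,"dz":-0.01,"fingers":-1}]
```

{"api": "move_arm", "payload": {
  "moves": [
    {"fingers": -1, "dx": 0.7, "dy": 0.5, "dz": -0.3, "wx": 0, "wy": 0, "wz": 1},
    {"fingers": -1, "dx": 0.8, "dy": 0.6, "dz": 0, "wx": 0, "wy": 0, "wz": 0.85},
    {"fingers": -1, "dx": 0.8, "dy": 0.5, "dz": 0, "wx": 0, "wy": 0, "wz": 0},
    {"fingers": -1, "dx": 0.8, "dy": 0.5, "dz": 0, "wx": 0, "wy": 0, "wz": 0},
    {"fingers": -1, "dx": 0.8, "dy": 0.5, "dz": 0, "wx": 0, "wy": 0, "wz": 0}
  ]
}}

```text
t: 8.65
ee_pos: [530.9, -156.7, 278.0]
tool_rot: [0.72, 0.694, -0.0, -0.0]
contact_force: [0.5, -0.3, -1.0]
grip_width: 0.172
grasp_force: 77.9
```

{"api": "move_arm", "payload": {
  "moves": [
    {"fingers": -1, "dx": 0.8, "dy": 0.5, "dz": 0, "wx": 0, "wy": 0, "wz": 0},
    {"fingers": -1, "dx": 0.8, "dy": 0.5, "dz": 0, "wx": 0, "wy": 0, "wz": 0},
    {"fingers": -1, "dx": 0.8, "dy": 0.5, "dz": 0, "wx": 0, "wy": 0, "wz": 0},
    {"fingers": -1, "dx": 0.8, "dy": 0.5, "dz": 0, "wx": 0, "wy": 0, "wz": 0},
    {"fingers": -1, "dx": 0.8, "dy": 0.5, "dz": 0.2, "wx": 0, "wy": 0, "wz": 0}
  ]
}}

```text
t: 9.28
ee_pos: [584.3, -78.7, 274.4]
tool_rot: [0.72, 0.693, 0.0, 0.0]
contact_force: [1.3, 0.0, -0.5]
grip_width: 0.178
grasp_force: 77.9
```

Run:
```python
from p import *
st(); plan([(605.7,-19,245,-2.2),(605.7,-19,222,-2.2)],fingers=-1)
```

```text
9.28 pos [584.32 -78.68 274.38] yaw -2.18 z [ 0. -0. -1.] F [ 1.31  0.04 -0.51] M [ 0.01  0.01 -0.02] grip 0.178 77.89698243141174 q [-0.24  0.47  0.46  1.66 -0.23  1.07  0.25]
[{"dx":0.87,"dy":0.27,"dz":0.42,"wx":0.01,"fingers":-1},{"dx":0.86,"dy":0.27,"dz":0.42,"fingers":-1},{"dx":0.86,"dy":0.28,"dz":0.42,"fingers":-1},{"dx":0.43,"dy":0.13,"dz":0.21,"fingers":-1},{"dz":1.0,"fingers":-1}]
[{"dz":0.15,"fingers":-1}]
```

{"api": "move_arm", "payload": {
  "moves": [
    {"fingers": -1, "dx": 0.85, "dy": 0.3, "dz": 0.4, "wx": 0, "wy": 0, "wz": 0},
    {"fingers": -1, "dx": 0.85, "dy": 0.3, "dz": 0.4, "wx": 0, "wy": 0, "wz": 0},
    {"fingers": -1, "dx": 0.85, "dy": 0.25, "dz": 0.4, "wx": 0, "wy": 0, "wz": 0},
    {"fingers": -1, "dx": 0.45, "dy": 0.1, "dz": 0.3, "wx": 0, "wy": 0, "wz": 0},
    {"fingers": -1, "dx": 0, "dy": 0, "dz": 1, "wx": 0, "wy": 0, "wz": 0}
  ]
}}

```text
t: 9.9
ee_pos: [605.5, -19.5, 224.4]
tool_rot: [0.72, 0.694, 0.001, 0.001]
contact_force: [-0.0, 0.5, -1.4]
grip_width: 0.17
grasp_force: 78.0
```

{"api": "move_arm", "payload": {
  "moves": [
    {"fingers": -1, "dx": 0, "dy": 0, "dz": 0.6, "wx": 0, "wy": 0, "wz": 0},
    {"fingers": -1, "dx": 0, "dy": 0, "dz": 0, "wx": 0, "wy": 0, "wz": 0}
  ]
}}

```text
t: 10.15
ee_pos: [604.2, -20.7, 211.5]
tool_rot: [0.721, 0.693, -0.001, -0.001]
contact_force: [-0.2, -0.7, -0.4]
grip_width: 0.173
grasp_force: 78.0
```

Run:
```python
from p import *
st()
S=cap('side');np.save('side2.npy',S,allow_pickle=True);T=cap('top');np.save('top2.npy',T,allow_pickle=True)
f=S['frame'][155:230,240:340,::-1]; g=T['frame'][135:210,220:320,::-1]
cv2.imwrite('pics/s2.png',cv2.resize(f,None,fx=8,fy=8,interpolation=cv2.INTER_CUBIC))
cv2.imwrite('pics/t2.png',cv2.resize(g,None,fx=8,fy=8,interpolation=cv2.INTER_CUBIC))
```

```text
10.15 pos [604.17 -20.68 211.51] yaw -2.22 z [-0. -0. -1.] F [-0.16 -0.69 -0.44] M [ 0.   -0.04  0.03] grip 0.173 77.96275019645691 q [-0.31  0.55  0.43  1.7  -0.27  0.95  0.18]
```

View pics/s2.png

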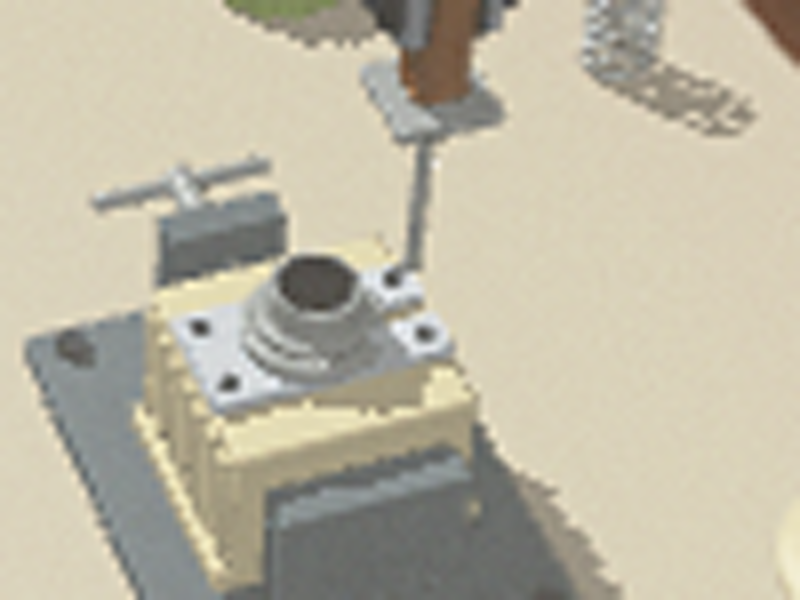

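Side crop: the foot hangs at crop (405,270), just short of the plate. The slot is the gap at (380–430, 300–325) between the two bolt tabs. Next I compare it with the projections.

Run:
```python
from p import *
S=np.load('side2.npy',allow_pickle=True).item()
cc=lambda P:((proj(S,P)-[240,155]+.5)*8).round(0).tolist()
a=np.radians(-2.2);X=np.array([np.cos(a),np.sin(a),0]);Y=np.array([-X[1],X[0],0]);t=np.array([573.7,-19.3,0])
W=lambda x,y,z:t+x*X+y*Y+[0,0,z]
for n,P in(('plate corners',[W(38,19,75),W(38,-19,75),W(-38,-19,75),W(-38,19,75)]),('slot mouth',[W(38,4,75),W(38,-4,75)]),('tube top',[W(0,0,95)])): print(n,cc(P))
p=np.array([604.2,-20.7,0])
for oy in(0,-1.5,-3):
    print(oy,'foot',[cc([p+[0,oy,z]]) for z in(85,89.5,94)],'flange c',cc([p+[0,oy,159.5]]))
    F=p+[0,oy,159.5]; print('flange corners',cc([F+16*i*X+16*j*Y for i,j in((1,1),(1,-1),(-1,-1),(-1,1))]))
```

```text
plate corners [[404.0, 261.0], [456.0, 346.0], [217.0, 408.0], [170.0, 320.0]]
slot mouth [[424.0, 294.0], [435.0, 312.0]]
tube top [[317.0, 285.0]]
0 foot [[[410.0, 285.0]], [[411.0, 274.0]], [[412.0, 264.0]]] flange c [[431.0, 96.0]]
flange corners [[459.0, 49.0], [507.0, 120.0], [402.0, 145.0], [356.0, 73.0]]
-1.5 foot [[[412.0, 289.0]], [[413.0, 278.0]], [[415.0, 267.0]]] flange c [[433.0, 100.0]]
flange corners [[461.0, 52.0], [509.0, 123.0], [404.0, 149.0], [358.0, 77.0]]
-3 foot [[[414.0, 292.0]], [[416.0, 281.0]], [[417.0, 270.0]]] flange c [[436.0, 103.0]]
flange corners [[464.0, 56.0], [512.0, 127.0], [407.0, 152.0], [360.0, 80.0]]
```

{"api": "move_arm", "payload": {
  "moves": [
    {"fingers": -1, "dx": 0, "dy": 0.05, "dz": 0.4, "wx": 0, "wy": 0, "wz": 0},
    {"fingers": -1, "dx": 0, "dy": 0, "dz": 0.3, "wx": 0, "wy": 0, "wz": 0},
    {"fingers": -1, "dx": 0, "dy": 0, "dz": 0, "wx": 0, "wy": 0, "wz": 0}
  ]
}}

```text
t: 10.62
ee_pos: [605.4, -20.4, 197.7]
tool_rot: [0.72, 0.693, -0.0, -0.0]
contact_force: [0.4, -0.5, -1.9]
grip_width: 0.177
grasp_force: 78.0
```

{"api": "move_arm", "payload": {
  "moves": [
    {"fingers": -1, "dx": 0, "dy": 0, "dz": 0.07, "wx": 0, "wy": 0, "wz": 0},
    {"fingers": -1, "dx": 0, "dy": 0, "dz": 0, "wx": 0, "wy": 0, "wz": 0}
  ]
}}

```text
t: 10.88
ee_pos: [605.8, -20.5, 197.0]
tool_rot: [0.72, 0.693, 0.0, 0.0]
contact_force: [-0.1, -0.6, -1.9]
grip_width: 0.177
grasp_force: 78.0
```

{"api": "move_arm", "payload": {
  "moves": [
    {"fingers": -1, "dx": 0, "dy": 0, "dz": 0.05, "wx": 0, "wy": 0, "wz": 0},
    {"fingers": -1, "dx": 0, "dy": 0, "dz": 0, "wx": 0, "wy": 0, "wz": 0}
  ]
}}

```text
t: 11.12
ee_pos: [605.7, -20.5, 195.9]
tool_rot: [0.72, 0.693, -0.0, 0.0]
contact_force: [-0.6, -0.6, -0.7]
grip_width: 0.175
grasp_force: 78.0
```

{"api": "move_arm", "payload": {
  "moves": [
    {"fingers": -1, "dx": 0, "dy": 0, "dz": 0.05, "wx": 0, "wy": 0, "wz": 0},
    {"fingers": -1, "dx": 0, "dy": 0, "dz": 0, "wx": 0, "wy": 0, "wz": 0}
  ]
}}

```text
t: 11.38
ee_pos: [605.7, -20.5, 194.8]
tool_rot: [0.72, 0.693, -0.0, -0.0]
contact_force: [-0.3, -0.4, -1.4]
grip_width: 0.176
grasp_force: 78.0
```

{"api": "move_arm", "payload": {
  "moves": [
    {"fingers": -1, "dx": 0, "dy": 0, "dz": 0.05, "wx": 0, "wy": 0, "wz": 0},
    {"fingers": -1, "dx": 0, "dy": 0, "dz": 0, "wx": 0, "wy": 0, "wz": 0}
  ]
}}

```text
t: 11.62
ee_pos: [605.7, -20.5, 193.8]
tool_rot: [0.72, 0.693, -0.0, -0.0]
contact_force: [0.3, 0.8, -1.0]
grip_width: 0.173
grasp_force: 78.0
```

{"api": "move_arm", "payload": {
  "moves": [
    {"fingers": -1, "dx": 0, "dy": 0, "dz": 0.05, "wx": 0, "wy": 0, "wz": 0},
    {"fingers": -1, "dx": 0, "dy": 0, "dz": 0, "wx": 0, "wy": 0, "wz": 0}
  ]
}}

```text
t: 11.88
ee_pos: [605.7, -20.5, 192.8]
tool_rot: [0.72, 0.693, -0.0, -0.0]
contact_force: [-0.7, -0.0, -0.9]
grip_width: 0.171
grasp_force: 78.0
```

{"api": "move_arm", "payload": {
  "moves": [
    {"fingers": -1, "dx": 0, "dy": 0, "dz": 0.05, "wx": 0, "wy": 0, "wz": 0},
    {"fingers": -1, "dx": 0, "dy": 0, "dz": 0, "wx": 0, "wy": 0, "wz": 0}
  ]
}}

```text
t: 12.12
ee_pos: [605.7, -20.5, 191.8]
tool_rot: [0.72, 0.693, -0.0, -0.0]
contact_force: [0.5, -0.4, -1.3]
grip_width: 0.175
grasp_force: 78.0
```

{"api": "move_arm", "payload": {
  "moves": [
    {"fingers": -1, "dx": 0, "dy": 0, "dz": 0.05, "wx": 0, "wy": 0, "wz": 0},
    {"fingers": -1, "dx": 0, "dy": 0, "dz": 0, "wx": 0, "wy": 0, "wz": 0}
  ]
}}

```text
t: 12.38
ee_pos: [605.7, -20.4, 190.8]
tool_rot: [0.72, 0.693, -0.0, -0.0]
contact_force: [-0.3, -0.3, -1.2]
grip_width: 0.175
grasp_force: 78.0
```

{"api": "move_arm", "payload": {
  "moves": [
    {"fingers": -1, "dx": 0, "dy": 0, "dz": 0.05, "wx": 0, "wy": 0, "wz": 0},
    {"fingers": -1, "dx": 0, "dy": 0, "dz": 0, "wx": 0, "wy": 0, "wz": 0}
  ]
}}

```text
t: 12.62
ee_pos: [605.7, -20.5, 189.8]
tool_rot: [0.72, 0.693, -0.0, -0.0]
contact_force: [0.3, 0.3, -0.8]
grip_width: 0.175
grasp_force: 78.0
```

{"api": "move_arm", "payload": {
  "moves": [
    {"fingers": -1, "dx": 0, "dy": 0, "dz": 0.05, "wx": 0, "wy": 0, "wz": 0},
    {"fingers": -1, "dx": 0, "dy": 0, "dz": 0, "wx": 0, "wy": 0, "wz": 0}
  ]
}}

```text
t: 12.88
ee_pos: [605.7, -20.5, 188.8]
tool_rot: [0.72, 0.693, -0.0, -0.0]
contact_force: [0.4, -0.5, -1.8]
grip_width: 0.176
grasp_force: 78.0
```

Run:
```python
from p import *
st()
S=cap('side')
f=S['frame'][170:215,265:325,::-1]
cv2.imwrite('pics/s3.png',cv2.resize(f,None,fx=12,fy=12,interpolation=cv2.INTER_CUBIC))
```

```text
12.88 pos [605.69 -20.46 188.82] yaw -2.19 z [-0.  0. -1.] F [ 0.44 -0.46 -1.76] M [0.05 0.   0.04] grip 0.176 77.95408487319946 q [-0.3   0.57  0.42  1.73 -0.28  0.9   0.19]
```

View pics/s3.png

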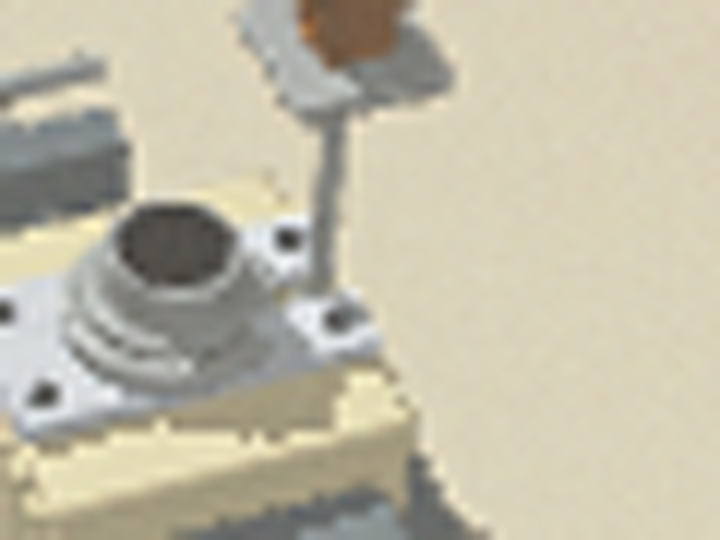

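Side crop: the shank at (325,280) has entered the slot between the two bolt tabs. I keep feeling for the floor.

{"api": "move_arm", "payload": {
  "moves": [
    {"fingers": -1, "dx": 0, "dy": 0, "dz": 0.04, "wx": 0, "wy": 0, "wz": 0},
    {"fingers": -1, "dx": 0, "dy": 0, "dz": 0, "wx": 0, "wy": 0, "wz": 0}
  ]
}}

```text
t: 13.18
ee_pos: [605.7, -20.5, 188.1]
tool_rot: [0.72, 0.693, -0.0, -0.0]
contact_force: [1.1, 0.6, -0.5]
grip_width: 0.176
grasp_force: 78.0
```

{"api": "move_arm", "payload": {
  "moves": [
    {"fingers": -1, "dx": 0, "dy": 0, "dz": 0.04, "wx": 0, "wy": 0, "wz": 0},
    {"fingers": -1, "dx": 0, "dy": 0, "dz": 0, "wx": 0, "wy": 0, "wz": 0}
  ]
}}

```text
t: 13.42
ee_pos: [605.9, -20.5, 187.7]
tool_rot: [0.721, 0.693, 0.0, 0.0]
contact_force: [-1.5, 0.3, 4.1]
grip_width: 0.174
grasp_force: 78.8
```

{"api": "move_arm", "payload": {
  "moves": [
    {"fingers": -1, "dx": 0, "dy": 0, "dz": -0.07, "wx": 0, "wy": 0, "wz": 0},
    {"fingers": -1, "dx": 0, "dy": 0, "dz": 0, "wx": 0, "wy": 0, "wz": 0}
  ]
}}

```text
t: 13.68
ee_pos: [605.6, -20.4, 188.6]
tool_rot: [0.72, 0.693, -0.0, -0.0]
contact_force: [0.0, 0.8, -0.8]
grip_width: 0.177
grasp_force: 77.9
```

{"api": "move_arm", "payload": {
  "moves": [
    {"fingers": -1, "dx": 0, "dy": -0.1, "dz": 0, "wx": 0, "wy": 0, "wz": 0},
    {"fingers": -1, "dx": 0, "dy": -0.1, "dz": 0, "wx": 0, "wy": 0, "wz": 0},
    {"fingers": -1, "dx": 0, "dy": 0, "dz": 0, "wx": 0, "wy": 0, "wz": 0}
  ]
}}

```text
t: 14.05
ee_pos: [601.5, -20.2, 188.6]
tool_rot: [0.72, 0.693, -0.0, -0.0]
contact_force: [-0.3, 0.2, -1.2]
grip_width: 0.177
grasp_force: 78.0
```

{"api": "move_arm", "payload": {
  "moves": [
    {"fingers": -1, "dx": 0, "dy": -0.05, "dz": 0, "wx": 0, "wy": 0, "wz": 0},
    {"fingers": -1, "dx": 0, "dy": 0, "dz": 0, "wx": 0, "wy": 0, "wz": 0}
  ]
}}

```text
t: 14.3
ee_pos: [600.7, -20.3, 188.7]
tool_rot: [0.72, 0.693, 0.0, -0.0]
contact_force: [0.1, -0.2, -1.0]
grip_width: 0.175
grasp_force: 78.0
```

{"api": "move_arm", "payload": {
  "moves": [
    {"fingers": -1, "dx": 0, "dy": -0.05, "dz": 0, "wx": 0, "wy": 0, "wz": 0},
    {"fingers": -1, "dx": 0, "dy": 0, "dz": 0, "wx": 0, "wy": 0, "wz": 0}
  ]
}}

```text
t: 14.55
ee_pos: [599.7, -20.2, 188.7]
tool_rot: [0.72, 0.693, 0.0, 0.0]
contact_force: [-0.3, 0.1, -1.0]
grip_width: 0.177
grasp_force: 78.0
```

{"api": "move_arm", "payload": {
  "moves": [
    {"fingers": -1, "dx": 0, "dy": -0.04, "dz": 0, "wx": 0, "wy": 0, "wz": 0},
    {"fingers": -1, "dx": 0, "dy": 0, "dz": 0, "wx": 0, "wy": 0, "wz": 0}
  ]
}}

```text
t: 14.8
ee_pos: [598.9, -20.2, 188.7]
tool_rot: [0.72, 0.693, 0.0, 0.0]
contact_force: [0.3, -0.0, 0.4]
grip_width: 0.176
grasp_force: 78.0
```

{"api": "move_arm", "payload": {
  "moves": [
    {"fingers": -1, "dx": 0, "dy": -0.03, "dz": 0, "wx": 0, "wy": 0, "wz": 0},
    {"fingers": -1, "dx": 0, "dy": 0, "dz": 0, "wx": 0, "wy": 0, "wz": 0}
  ]
}}

```text
t: 15.05
ee_pos: [598.4, -20.2, 188.7]
tool_rot: [0.72, 0.693, 0.0, 0.0]
contact_force: [1.2, 0.2, -1.3]
grip_width: 0.177
grasp_force: 77.9
```

{"api": "move_arm", "payload": {
  "moves": [
    {"fingers": -1, "dx": 0, "dy": -0.03, "dz": 0, "wx": 0, "wy": 0, "wz": 0},
    {"fingers": -1, "dx": 0, "dy": 0, "dz": 0, "wx": 0, "wy": 0, "wz": 0}
  ]
}}

```text
t: 15.3
ee_pos: [597.9, -20.2, 188.8]
tool_rot: [0.72, 0.693, 0.0, 0.0]
contact_force: [2.3, -0.2, -1.4]
grip_width: 0.172
grasp_force: 77.9
```

{"api": "move_arm", "payload": {
  "moves": [
    {"fingers": -1, "dx": 0, "dy": 0.03, "dz": 0, "wx": 0, "wy": 0, "wz": 0},
    {"fingers": -1, "dx": 0, "dy": 0, "dz": -0.05, "wx": 0, "wy": 0, "wz": 0},
    {"fingers": -1, "dx": 0, "dy": 0, "dz": 0, "wx": 0, "wy": 0, "wz": 0}
  ]
}}

```text
t: 15.68
ee_pos: [598.3, -20.2, 189.7]
tool_rot: [0.72, 0.693, -0.0, -0.0]
contact_force: [0.2, 0.2, -1.5]
grip_width: 0.176
grasp_force: 78.0
```

{"api": "move_arm", "payload": {
  "moves": [
    {"fingers": -1, "dx": 0, "dy": 0, "dz": -0.05, "wx": 0, "wy": 0, "wz": 0},
    {"fingers": -1, "dx": 0, "dy": 0, "dz": 0, "wx": 0, "wy": 0, "wz": 0}
  ]
}}

```text
t: 15.92
ee_pos: [598.2, -20.2, 190.6]
tool_rot: [0.72, 0.693, -0.0, -0.0]
contact_force: [1.2, 0.2, -2.5]
grip_width: 0.174
grasp_force: 78.0
```

{"api": "move_arm", "payload": {
  "moves": [
    {"fingers": -1, "dx": 0, "dy": 0, "dz": -0.05, "wx": 0, "wy": 0, "wz": 0},
    {"fingers": -1, "dx": 0, "dy": 0, "dz": 0, "wx": 0, "wy": 0, "wz": 0}
  ]
}}

```text
t: 16.18
ee_pos: [598.2, -20.2, 191.4]
tool_rot: [0.72, 0.693, -0.0, -0.0]
contact_force: [2.0, 0.2, -6.5]
grip_width: 0.171
grasp_force: 78.0
```

{"api": "move_arm", "payload": {
  "moves": [
    {"fingers": -1, "dx": 0, "dy": 0, "dz": -0.05, "wx": 0, "wy": 0, "wz": 0},
    {"fingers": -1, "dx": 0, "dy": 0, "dz": 0, "wx": 0, "wy": 0, "wz": 0}
  ]
}}

```text
t: 16.42
ee_pos: [598.2, -20.2, 192.4]
tool_rot: [0.72, 0.693, -0.0, -0.0]
contact_force: [1.8, 0.6, -9.1]
grip_width: 0.176
grasp_force: 78.2
```

{"api": "move_arm", "payload": {
  "moves": [
    {"fingers": -1, "dx": 0, "dy": 0, "dz": -0.05, "wx": 0, "wy": 0, "wz": 0},
    {"fingers": -1, "dx": 0, "dy": 0, "dz": 0, "wx": 0, "wy": 0, "wz": 0}
  ]
}}

```text
t: 16.68
ee_pos: [598.2, -20.3, 193.6]
tool_rot: [0.72, 0.693, -0.0, -0.0]
contact_force: [2.1, 1.1, -9.9]
grip_width: 0.179
grasp_force: 78.5
```

{"api": "move_arm", "payload": {
  "moves": [
    {"fingers": -1, "dx": 0, "dy": 0, "dz": -0.05, "wx": 0, "wy": 0, "wz": 0},
    {"fingers": -1, "dx": 0, "dy": 0, "dz": 0, "wx": 0, "wy": 0, "wz": 0}
  ]
}}

```text
t: 16.92
ee_pos: [598.4, -20.3, 194.9]
tool_rot: [0.72, 0.693, 0.0, 0.0]
contact_force: [1.6, -0.7, -9.5]
grip_width: 0.179
grasp_force: 78.7
```

{"api": "move_arm", "payload": {
  "moves": [
    {"fingers": -1, "dx": 0, "dy": 0, "dz": -0.05, "wx": 0, "wy": 0, "wz": 0},
    {"fingers": -1, "dx": 0, "dy": 0, "dz": 0, "wx": 0, "wy": 0, "wz": 0}
  ]
}}

```text
t: 17.18
ee_pos: [598.5, -20.3, 196.1]
tool_rot: [0.721, 0.693, 0.0, 0.0]
contact_force: [1.1, -1.1, -7.1]
grip_width: 0.174
grasp_force: 79.0
```

{"api": "move_arm", "payload": {
  "moves": [
    {"fingers": -1, "dx": 0, "dy": 0, "dz": -0.05, "wx": 0, "wy": 0, "wz": 0},
    {"fingers": -1, "dx": 0, "dy": 0, "dz": 0, "wx": 0, "wy": 0, "wz": 0}
  ]
}}

```text
t: 17.42
ee_pos: [598.4, -20.3, 197.0]
tool_rot: [0.72, 0.693, 0.0, 0.0]
contact_force: [1.6, -0.5, -6.4]
grip_width: 0.175
grasp_force: 79.2
```

{"api": "move_arm", "payload": {
  "moves": [
    {"fingers": -1, "dx": 0, "dy": 0, "dz": -0.05, "wx": 0, "wy": 0, "wz": 0},
    {"fingers": -1, "dx": 0, "dy": 0, "dz": 0, "wx": 0, "wy": 0, "wz": 0}
  ]
}}

```text
t: 17.68
ee_pos: [598.4, -20.2, 197.9]
tool_rot: [0.72, 0.693, 0.0, 0.0]
contact_force: [1.0, -0.9, -5.3]
grip_width: 0.176
grasp_force: 79.3
```

{"api": "move_arm", "payload": {
  "moves": [
    {"fingers": -1, "dx": 0, "dy": 0, "dz": -0.04, "wx": 0, "wy": 0, "wz": 0},
    {"fingers": -1, "dx": 0, "dy": 0, "dz": 0, "wx": 0, "wy": 0, "wz": 0}
  ]
}}

```text
t: 17.92
ee_pos: [598.4, -20.2, 198.7]
tool_rot: [0.72, 0.693, 0.0, 0.0]
contact_force: [0.8, -0.6, -4.7]
grip_width: 0.176
grasp_force: 79.4
```

{"api": "move_arm", "payload": {
  "moves": [
    {"fingers": -1, "dx": 0, "dy": 0, "dz": -0.04, "wx": 0, "wy": 0, "wz": 0},
    {"fingers": -1, "dx": 0, "dy": 0, "dz": 0, "wx": 0, "wy": 0, "wz": 0}
  ]
}}

```text
t: 18.18
ee_pos: [598.3, -20.2, 199.4]
tool_rot: [0.72, 0.693, 0.0, 0.0]
contact_force: [0.6, 0.1, -3.5]
grip_width: 0.172
grasp_force: 79.4
```

{"api": "move_arm", "payload": {
  "moves": [
    {"fingers": -1, "dx": 0, "dy": 0, "dz": -0.04, "wx": 0, "wy": 0, "wz": 0},
    {"fingers": -1, "dx": 0, "dy": 0, "dz": 0, "wx": 0, "wy": 0, "wz": 0}
  ]
}}

```text
t: 18.42
ee_pos: [598.3, -20.2, 200.2]
tool_rot: [0.72, 0.693, 0.0, -0.0]
contact_force: [-0.4, -0.7, -2.1]
grip_width: 0.177
grasp_force: 79.5
```

Run:
```python
from p import *
st()
S=cap('side')
f=S['frame'][170:215,265:325,::-1]
cv2.imwrite('pics/s4.png',cv2.resize(f,None,fx=12,fy=12,interpolation=cv2.INTER_CUBIC))
```

```text
18.43 pos [598.29 -20.18 200.24] yaw -2.19 z [-0.  0. -1.] F [-0.38 -0.69 -2.09] M [0.01 0.03 0.03] grip 0.177 79.5401930809021 q [-0.31  0.55  0.42  1.73 -0.27  0.92  0.19]
```

View pics/s4.png

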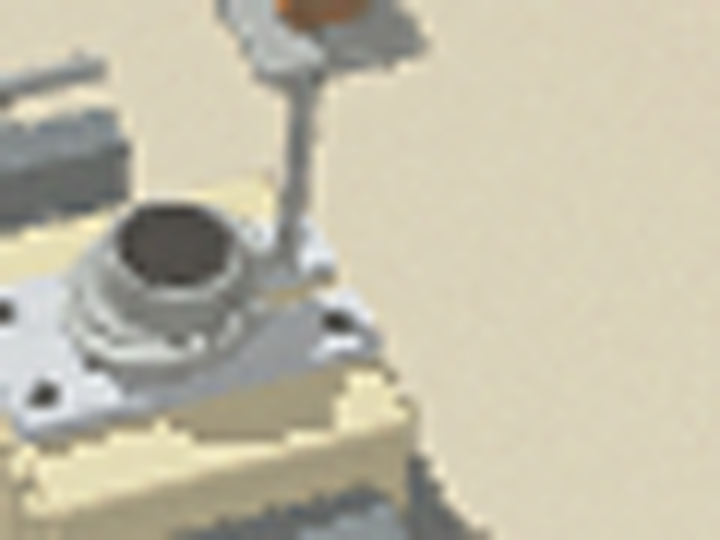

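Side crop: the ring's +x end now stands up beside the collar around (245,325), and the force has fallen to almost nothing.

{"api": "move_arm", "payload": {
  "moves": [
    {"fingers": -1, "dx": 0, "dy": 0, "dz": -0.04, "wx": 0, "wy": 0, "wz": 0},
    {"fingers": -1, "dx": 0, "dy": 0, "dz": 0, "wx": 0, "wy": 0, "wz": 0}
  ]
}}

```text
t: 18.73
ee_pos: [598.2, -20.2, 201.0]
tool_rot: [0.72, 0.693, -0.0, -0.0]
contact_force: [-0.7, -0.3, -1.8]
grip_width: 0.176
grasp_force: 79.6
```

{"api": "move_arm", "payload": {
  "moves": [
    {"fingers": -1, "dx": 0, "dy": 0, "dz": 0.1, "wx": 0, "wy": 0, "wz": 0},
    {"fingers": -1, "dx": 0, "dy": 0, "dz": 0, "wx": 0, "wy": 0, "wz": 0}
  ]
}}

```text
t: 18.98
ee_pos: [598.5, -20.2, 199.0]
tool_rot: [0.72, 0.693, 0.0, 0.0]
contact_force: [-0.3, 0.2, -1.5]
grip_width: 0.179
grasp_force: 79.6
```

{"api": "move_arm", "payload": {
  "moves": [
    {"fingers": -1, "dx": 0, "dy": 0, "dz": 0.1, "wx": 0, "wy": 0, "wz": 0},
    {"fingers": -1, "dx": 0, "dy": 0, "dz": 0, "wx": 0, "wy": 0, "wz": 0}
  ]
}}

```text
t: 19.23
ee_pos: [598.3, -20.2, 196.7]
tool_rot: [0.72, 0.693, -0.0, -0.0]
contact_force: [-0.2, -0.3, -1.0]
grip_width: 0.173
grasp_force: 79.6
```

Run:
```python
from p import *
plan([(613,-20.7,197,-2.2),(613,-21,225,-2.2),(479,-236,270,6.25)],fingers=-1)
```

```text
[{"dy":0.74,"dz":-0.01,"fingers":-1},{"dx":-0.01,"dz":-1.0,"fingers":-1},{"dz":-0.4,"fingers":-1},{"dx":-0.85,"dy":-0.49,"dz":-0.17,"wz":-1.0,"fingers":-1},{"dx":-0.81,"dy":-0.56,"dz":-0.18,"wz":-0.84,"fingers":-1}]
[{"dx":-0.77,"dy":-0.61,"dz":-0.17,"fingers":-1},{"dx":-0.77,"dy":-0.61,"dz":-0.18,"fingers":-1},{"dx":-0.78,"dy":-0.61,"dz":-0.17,"fingers":-1},{"dx":-0.77,"dy":-0.61,"dz":-0.18,"fingers":-1},{"dx":-0.78,"dy":-0.61,"dz":-0.17,"fingers":-1}]
[{"dx":-0.78,"dy":-0.61,"dz":-0.18,"fingers":-1},{"dx":-0.78,"dy":-0.61,"dz":-0.17,"fingers":-1},{"dx":-0.78,"dy":-0.61,"dz":-0.18,"fingers":-1},{"dx":-0.78,"dy":-0.61,"dz":-0.18,"fingers":-1},{"dx":-0.78,"dy":-0.61,"dz":-0.17,"fingers":-1}]
[{"dx":-0.65,"dy":-0.51,"dz":-0.15,"fingers":-1}]
```

{"api": "move_arm", "payload": {
  "moves": [
    {"fingers": -1, "dx": 0, "dy": 0.75, "dz": 0, "wx": 0, "wy": 0, "wz": 0},
    {"fingers": -1, "dx": 0, "dy": 0, "dz": -1, "wx": 0, "wy": 0, "wz": 0},
    {"fingers": -1, "dx": 0, "dy": 0, "dz": -0.5, "wx": 0, "wy": 0, "wz": 0},
    {"fingers": -1, "dx": -0.85, "dy": -0.5, "dz": -0.2, "wx": 0, "wy": 0, "wz": -1},
    {"fingers": -1, "dx": -0.8, "dy": -0.55, "dz": -0.2, "wx": 0, "wy": 0, "wz": -0.85}
  ]
}}

```text
t: 19.85
ee_pos: [591.9, -54.0, 235.0]
tool_rot: [0.666, 0.746, -0.0, 0.0]
contact_force: [-0.8, -0.7, -0.9]
grip_width: 0.177
grasp_force: 79.8
```

{"api": "move_arm", "payload": {
  "moves": [
    {"fingers": -1, "dx": -0.8, "dy": -0.6, "dz": -0.2, "wx": 0, "wy": 0, "wz": 0},
    {"fingers": -1, "dx": -0.8, "dy": -0.6, "dz": -0.2, "wx": 0, "wy": 0, "wz": 0},
    {"fingers": -1, "dx": -0.8, "dy": -0.6, "dz": -0.2, "wx": 0, "wy": 0, "wz": 0},
    {"fingers": -1, "dx": -0.8, "dy": -0.6, "dz": -0.2, "wx": 0, "wy": 0, "wz": 0},
    {"fingers": -1, "dx": -0.8, "dy": -0.6, "dz": -0.2, "wx": 0, "wy": 0, "wz": 0}
  ]
}}

```text
t: 20.48
ee_pos: [540.8, -141.1, 255.2]
tool_rot: [0.667, 0.745, -0.0, 0.0]
contact_force: [0.1, -0.3, -0.8]
grip_width: 0.173
grasp_force: 79.8
```

{"api": "move_arm", "payload": {
  "moves": [
    {"fingers": -1, "dx": -0.8, "dy": -0.6, "dz": -0.2, "wx": 0, "wy": 0, "wz": 0},
    {"fingers": -1, "dx": -0.8, "dy": -0.6, "dz": -0.2, "wx": 0, "wy": 0, "wz": 0},
    {"fingers": -1, "dx": -0.8, "dy": -0.6, "dz": -0.2, "wx": 0, "wy": 0, "wz": 0},
    {"fingers": -1, "dx": -0.7, "dy": -0.6, "dz": -0.2, "wx": 0, "wy": 0, "wz": 0},
    {"fingers": -1, "dx": 0, "dy": 0, "dz": 0, "wx": 0, "wy": 0, "wz": 0}
  ]
}}

```text
t: 21.1
ee_pos: [499.7, -208.5, 271.4]
tool_rot: [0.668, 0.744, -0.0, 0.0]
contact_force: [0.9, 0.1, -1.4]
grip_width: 0.175
grasp_force: 79.8
```

Run:
```python
from p import *
st(); plan([(479,-236,270,6.25)],fingers=-1)
```

```text
21.1 pos [ 499.69 -208.46  271.43] yaw 6.14 z [ 0. -0. -1.] F [ 0.87  0.15 -1.39] M [ 0.04 -0.02 -0.01] grip 0.175 79.78466391563416 q [ 0.    0.39  0.44  1.78 -0.19  1.01  0.62]
[{"dx":-0.73,"dy":-0.68,"dz":0.04,"wx":0.01,"wy":0.01,"wz":-0.02,"fingers":-1},{"dx":-0.53,"dy":-0.5,"dz":0.03,"fingers":-1}]
```

{"api": "move_arm", "payload": {
  "moves": [
    {"fingers": -1, "dx": -0.73, "dy": -0.68, "dz": 0, "wx": 0, "wy": 0, "wz": 0},
    {"fingers": -1, "dx": -0.53, "dy": -0.5, "dz": 0, "wx": 0, "wy": 0, "wz": 0},
    {"fingers": -1, "dx": 0, "dy": 0, "dz": 0, "wx": 0, "wy": 0, "wz": 0},
    {"fingers": -1, "dx": 0, "dy": 0, "dz": 0, "wx": 0, "wy": 0, "wz": 0}
  ]
}}

```text
t: 21.6
ee_pos: [480.1, -234.1, 270.8]
tool_rot: [0.667, 0.745, 0.0, -0.0]
contact_force: [-0.7, -0.0, -1.3]
grip_width: 0.176
grasp_force: 79.8
```

Run:
```python
from p import *
st(); plan([(479,-236,270,6.25)],fingers=-1)
```

```text
21.6 pos [ 480.11 -234.08  270.84] yaw 6.3 z [ 0.  0. -1.] F [-0.68 -0.01 -1.28] M [0.03 0.01 0.  ] grip 0.176 79.79067206382751 q [ 0.06  0.38  0.44  1.8  -0.19  1.    0.68]
[{"dx":-0.09,"dy":-0.07,"dz":0.04,"wz":0.01,"fingers":-1}]
```

{"api": "move_arm", "payload": {
  "moves": [
    {"fingers": -1, "dx": -0.1, "dy": -0.05, "dz": 0.5, "wx": 0, "wy": 0, "wz": 0},
    {"fingers": -1, "dx": 0, "dy": 0, "dz": 0.9, "wx": 0, "wy": 0, "wz": 0},
    {"fingers": -1, "dx": 0, "dy": 0, "dz": 0.9, "wx": 0, "wy": 0, "wz": 0},
    {"fingers": -1, "dx": 0, "dy": 0, "dz": 0.6, "wx": 0, "wy": 0, "wz": 0}
  ]
}}

```text
t: 22.1
ee_pos: [478.9, -236.0, 211.5]
tool_rot: [0.667, 0.745, -0.0, -0.001]
contact_force: [0.8, -1.2, -1.8]
grip_width: 0.178
grasp_force: 79.8
```

{"api": "move_arm", "payload": {
  "moves": [
    {"fingers": -1, "dx": 0, "dy": 0, "dz": 0.25, "wx": 0, "wy": 0, "wz": 0},
    {"fingers": -1, "dx": 0, "dy": 0, "dz": 0.25, "wx": 0, "wy": 0, "wz": 0}
  ]
}}

```text
t: 22.35
ee_pos: [479.3, -236.6, 202.8]
tool_rot: [0.667, 0.745, 0.0, 0.0]
contact_force: [-0.5, 0.1, -1.2]
grip_width: 0.177
grasp_force: 79.8
```

Inside the hole freely (foot ≈ 85 mm). I continue down.

{"api": "move_arm", "payload": {
  "moves": [
    {"fingers": -1, "dx": 0, "dy": 0, "dz": 0.6, "wx": 0, "wy": 0, "wz": 0},
    {"fingers": -1, "dx": 0, "dy": 0, "dz": 0.6, "wx": 0, "wy": 0, "wz": 0},
    {"fingers": -1, "dx": 0, "dy": 0, "dz": 0.6, "wx": 0, "wy": 0, "wz": 0},
    {"fingers": -1, "dx": 0, "dy": 0, "dz": 0.4, "wx": 0, "wy": 0, "wz": 0},
    {"fingers": -1, "dx": 0, "dy": 0, "dz": 0, "wx": 0, "wy": 0, "wz": 0}
  ]
}}

```text
t: 22.98
ee_pos: [478.8, -236.4, 158.2]
tool_rot: [0.667, 0.745, -0.0, -0.001]
contact_force: [-0.3, -1.3, -2.0]
grip_width: 0.174
grasp_force: 79.8
```

{"api": "move_arm", "payload": {
  "moves": [
    {"fingers": -1, "dx": 0, "dy": 0, "dz": 0.2, "wx": 0, "wy": 0, "wz": 0},
    {"fingers": -1, "dx": 0, "dy": 0, "dz": 0.1, "wx": 0, "wy": 0, "wz": 0},
    {"fingers": -1, "dx": 0, "dy": 0, "dz": 0, "wx": 0, "wy": 0, "wz": 0}
  ]
}}

```text
t: 23.35
ee_pos: [479.1, -236.5, 152.9]
tool_rot: [0.667, 0.745, 0.0, -0.0]
contact_force: [0.8, -1.0, -1.2]
grip_width: 0.177
grasp_force: 79.8
```

{"api": "move_arm", "payload": {
  "moves": [
    {"fingers": -1, "dx": 0, "dy": 0, "dz": 0.2, "wx": 0, "wy": 0, "wz": 0},
    {"fingers": -1, "dx": 0, "dy": 0, "dz": 0, "wx": 0, "wy": 0, "wz": 0}
  ]
}}

```text
t: 23.6
ee_pos: [478.9, -236.4, 148.6]
tool_rot: [0.667, 0.745, -0.0, -0.0]
contact_force: [0.1, -0.3, -1.3]
grip_width: 0.179
grasp_force: 79.8
```

{"api": "move_arm", "payload": {
  "moves": [
    {"fingers": -1, "dx": 0, "dy": 0, "dz": 0.06, "wx": 0, "wy": 0, "wz": 0},
    {"fingers": -1, "dx": 0, "dy": 0, "dz": 0, "wx": 0, "wy": 0, "wz": 0}
  ]
}}

```text
t: 23.85
ee_pos: [479.0, -236.5, 147.6]
tool_rot: [0.667, 0.745, -0.0, -0.0]
contact_force: [-0.3, -0.1, -0.9]
grip_width: 0.174
grasp_force: 79.8
```

{"api": "move_arm", "payload": {
  "moves": [
    {"fingers": -1, "dx": 0, "dy": 0, "dz": 0.05, "wx": 0, "wy": 0, "wz": 0},
    {"fingers": -1, "dx": 0, "dy": 0, "dz": 0, "wx": 0, "wy": 0, "wz": 0}
  ]
}}

```text
t: 24.1
ee_pos: [479.2, -236.6, 147.0]
tool_rot: [0.667, 0.745, 0.0, 0.0]
contact_force: [-1.6, 0.8, 3.5]
grip_width: 0.176
grasp_force: 80.5
```

Seated. I release and go over the ring.

{"api": "move_arm", "payload": {
  "moves": [
    {"fingers": 1, "dx": 0, "dy": 0, "dz": -0.03, "wx": 0, "wy": 0, "wz": 0},
    {"fingers": 1, "dx": 0, "dy": 0, "dz": 0, "wx": 0, "wy": 0, "wz": 0},
    {"fingers": 1, "dx": 0, "dy": 0, "dz": 0, "wx": 0, "wy": 0, "wz": 0}
  ]
}}

```text
t: 24.48
ee_pos: [479.1, -236.5, 147.3]
tool_rot: [0.667, 0.745, -0.0, 0.0]
contact_force: [0.4, -0.3, -0.3]
grip_width: 0.805
grasp_force: 0.0
```

{"api": "move_arm", "payload": {
  "moves": [
    {"fingers": 1, "dx": 0, "dy": 0, "dz": -0.3, "wx": 0, "wy": 0, "wz": 0},
    {"fingers": 1, "dx": 0, "dy": 0, "dz": -1, "wx": 0, "wy": 0, "wz": 0},
    {"fingers": 1, "dx": 0, "dy": 0, "dz": -1, "wx": 0, "wy": 0, "wz": 0},
    {"fingers": 1, "dx": 0, "dy": 0, "dz": -1, "wx": 0, "wy": 0, "wz": 0},
    {"fingers": 1, "dx": 0, "dy": 0, "dz": -1, "wx": 0, "wy": 0, "wz": 0}
  ]
}}

```text
t: 25.1
ee_pos: [479.0, -236.6, 234.4]
tool_rot: [0.667, 0.745, 0.0, 0.0]
contact_force: [-1.1, -0.2, -0.1]
grip_width: 1.0
grasp_force: 0.0
```

Run:
```python
from p import *
st(); plan([(573.7,-19.3,205,87.8)],fingers=0.2)
```

```text
25.1 pos [ 479.   -236.57  234.35] yaw 6.28 z [ 0. -0. -1.] F [-1.13 -0.18 -0.07] M [-0.02  0.01 -0.03] grip 1.0 0.0 q [ 0.07  0.42  0.43  1.85 -0.21  0.92  0.71]
[{"dx":0.86,"dy":0.49,"dz":0.12,"wz":-1.0,"fingers":0.2},{"dx":0.82,"dy":0.56,"dz":0.12,"wz":-1.0,"fingers":0.2},{"dx":0.77,"dy":0.62,"dz":0.12,"wz":-1.0,"fingers":0.2},{"dx":0.72,"dy":0.68,"dz":0.12,"wz":-1.0,"fingers":0.2},{"dx":0.66,"dy":0.74,"dz":0.12,"wz":-1.0,"fingers":0.2}]
[{"dx":0.6,"dy":0.79,"dz":0.12,"wz":-1.0,"fingers":0.2},{"dx":0.53,"dy":0.84,"dz":0.13,"wz":-1.0,"fingers":0.2},{"dx":0.47,"dy":0.88,"dz":0.12,"wz":-1.0,"fingers":0.2},{"dx":0.4,"dy":0.91,"dz":0.13,"wz":-1.0,"fingers":0.2},{"dx":0.32,"dy":0.94,"dz":0.12,"wz":-1.0,"fingers":0.2}]
[{"dx":0.24,"dy":0.96,"dz":0.13,"wz":-1.0,"fingers":0.2},{"dx":0.16,"dy":0.92,"dz":0.12,"wz":-1.0,"fingers":0.2},{"wz":-1.0,"fingers":0.2},{"wz":-1.0,"fingers":0.2},{"wz":-1.0,"fingers":0.2}]
[{"wz":-1.0,"fingers":0.2},{"wz":-1.0,"fingers":0.2},{"wz":-0.78,"fingers":0.2}]
```

{"api": "move_arm", "payload": {
  "moves": [
    {"fingers": 0.2, "dx": 0.85, "dy": 0.5, "dz": 0, "wx": 0, "wy": 0, "wz": -1},
    {"fingers": 0.2, "dx": 0.8, "dy": 0.55, "dz": 0.1, "wx": 0, "wy": 0, "wz": -1},
    {"fingers": 0.2, "dx": 0.75, "dy": 0.6, "dz": 0.1, "wx": 0, "wy": 0, "wz": -1},
    {"fingers": 0.2, "dx": 0.7, "dy": 0.7, "dz": 0.1, "wx": 0, "wy": 0, "wz": -1},
    {"fingers": 0.2, "dx": 0.65, "dy": 0.75, "dz": 0.1, "wx": 0, "wy": 0, "wz": -1}
  ]
}}

```text
t: 25.72
ee_pos: [519.6, -145.6, 224.8]
tool_rot: [0.503, 0.864, -0.0, -0.0]
contact_force: [1.0, 0.1, -0.8]
grip_width: 0.598
grasp_force: 0.0
```

{"api": "move_arm", "payload": {
  "moves": [
    {"fingers": 0.2, "dx": 0.6, "dy": 0.8, "dz": 0.2, "wx": 0, "wy": 0, "wz": -1},
    {"fingers": 0.2, "dx": 0.55, "dy": 0.85, "dz": 0.2, "wx": 0, "wy": 0, "wz": -1},
    {"fingers": 0.2, "dx": 0.45, "dy": 0.9, "dz": 0.2, "wx": 0, "wy": 0, "wz": -1},
    {"fingers": 0.2, "dx": 0.4, "dy": 0.9, "dz": 0.2, "wx": 0, "wy": 0, "wz": -1},
    {"fingers": 0.2, "dx": 0.3, "dy": 0.95, "dz": 0.2, "wx": 0, "wy": 0, "wz": -1}
  ]
}}

```text
t: 26.35
ee_pos: [560.3, -54.6, 205.0]
tool_rot: [0.322, 0.947, -0.0, -0.0]
contact_force: [0.1, -0.3, 0.1]
grip_width: 0.599
grasp_force: 0.0
```

{"api": "move_arm", "payload": {
  "moves": [
    {"fingers": 0.2, "dx": 0.25, "dy": 0.95, "dz": 0.2, "wx": 0, "wy": 0, "wz": -1},
    {"fingers": 0.2, "dx": 0.15, "dy": 0.8, "dz": 0.5, "wx": 0, "wy": 0, "wz": -1},
    {"fingers": 0.2, "dx": 0, "dy": 0, "dz": 0.8, "wx": 0, "wy": 0, "wz": -1},
    {"fingers": 0.2, "dx": 0, "dy": 0, "dz": 0.8, "wx": 0, "wy": 0, "wz": -1},
    {"fingers": 0.2, "dx": 0, "dy": 0, "dz": 0.5, "wx": 0, "wy": 0, "wz": -1}
  ]
}}

```text
t: 26.98
ee_pos: [573.8, -22.0, 148.3]
tool_rot: [0.127, 0.992, -0.0, -0.0]
contact_force: [-0.3, 0.4, 0.0]
grip_width: 0.601
grasp_force: 0.0
```

{"api": "move_arm", "payload": {
  "moves": [
    {"fingers": 0.2, "dx": 0, "dy": 0, "dz": 0, "wx": 0, "wy": 0, "wz": -1},
    {"fingers": 0.2, "dx": 0, "dy": 0, "dz": 0, "wx": 0, "wy": 0, "wz": -1},
    {"fingers": 0.2, "dx": 0, "dy": 0, "dz": 0, "wx": 0, "wy": 0, "wz": -0.8},
    {"fingers": 0.2, "dx": 0, "dy": 0, "dz": 0, "wx": 0, "wy": 0, "wz": 0}
  ]
}}

```text
t: 27.48
ee_pos: [574.1, -22.3, 149.1]
tool_rot: [0.018, 1.0, 0.0, 0.0]
contact_force: [-0.1, 0.0, -1.3]
grip_width: 0.601
grasp_force: 0.0
```

Run:
```python
from p import *
st(); plan([(573.7,-19.3,135,87.8)],fingers=0.2)
T=cap('top');S=cap('side')
a=cv2.resize(S['frame'][165:225,250:330,::-1],(800,600),interpolation=cv2.INTER_CUBIC)
cv2.imwrite('pics/s5.png',a)
```

```text
27.48 pos [574.08 -22.31 149.15] yaw 87.96 z [ 0.  0. -1.] F [-0.15  0.03 -1.3 ] M [0.01 0.01 0.01] grip 0.601 0.0 q [-0.03  0.54 -0.01  1.84  0.01  0.76  1.48]
[{"dx":0.02,"dy":0.15,"dz":0.71,"wz":0.03,"fingers":0.2}]
```

View pics/s5.png

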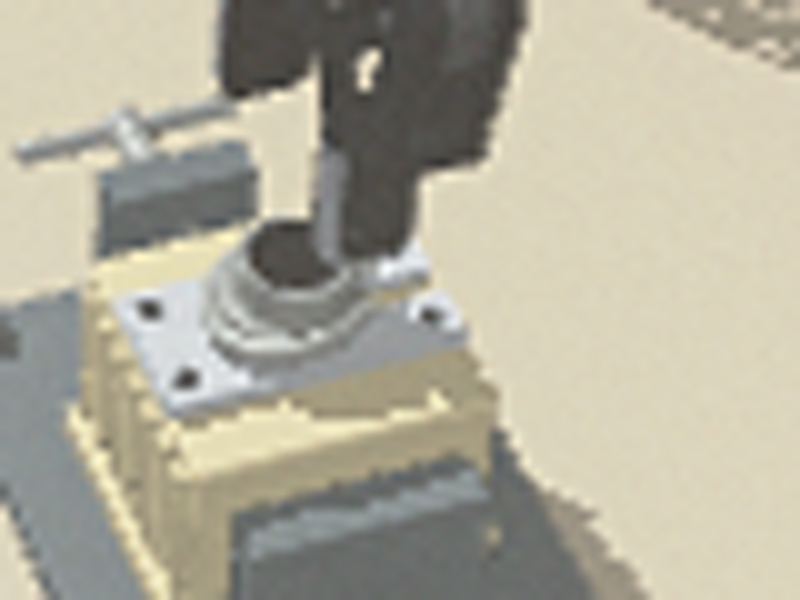

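Side crop: the ring leans with its +x side up (bright arc rising to (345,310)). The -y finger's pad ends at about crop (325,250).

Run:
```python
from p import *
S=np.load('side0.npy',allow_pickle=True).item()
for z in(115,120,125,130,135): print(z,(proj(S,[[563,-47.8,z],[585,-47.8,z],[585,-60,z]])-[250,165]+.5)*10)
```

```text
115 [[311.53 288.39]
 [399.65 262.95]
 [423.56 298.72]]
120 [[312.9  272.63]
 [401.35 247.2 ]
 [425.37 282.97]]
125 [[314.27 256.73]
 [403.06 231.32]
 [427.2  267.1 ]]
130 [[315.66 240.71]
 [404.79 215.32]
 [429.04 251.1 ]]
135 [[317.06 224.57]
 [406.52 199.2 ]
 [430.89 234.96]]
```

{"api": "move_arm", "payload": {
  "moves": [
    {"fingers": 0.2, "dx": 0, "dy": 0.15, "dz": 0.7, "wx": 0, "wy": 0, "wz": 0},
    {"fingers": 0.2, "dx": 0, "dy": 0, "dz": 0.7, "wx": 0, "wy": 0, "wz": 0},
    {"fingers": 0.2, "dx": 0, "dy": 0, "dz": 0.5, "wx": 0, "wy": 0, "wz": 0},
    {"fingers": 0.2, "dx": 0, "dy": 0, "dz": 0, "wx": 0, "wy": 0, "wz": 0}
  ]
}}

```text
t: 28.08
ee_pos: [573.3, -19.7, 110.1]
tool_rot: [0.019, 1.0, -0.0, -0.001]
contact_force: [-0.1, -0.3, 0.5]
grip_width: 0.599
grasp_force: 0.0
```

Run:
```python
from p import *
st()
```

```text
28.07 pos [573.27 -19.72 110.05] yaw 87.88 z [-0. -0. -1.] F [-0.08 -0.31  0.5 ] M [-0.08  0.03 -0.01] grip 0.599 0.0 q [-0.04  0.6  -0.01  1.88  0.01  0.67  1.48]
```

{"api": "move_arm", "payload": {
  "moves": [
    {"fingers": 0.2, "dx": 0, "dy": 0, "dz": 0.4, "wx": 0, "wy": 0, "wz": 0},
    {"fingers": 0.2, "dx": 0, "dy": 0, "dz": 0.2, "wx": 0, "wy": 0, "wz": 0},
    {"fingers": 0.2, "dx": 0, "dy": 0, "dz": 0, "wx": 0, "wy": 0, "wz": 0}
  ]
}}

```text
t: 28.45
ee_pos: [573.8, -19.7, 99.1]
tool_rot: [0.019, 1.0, -0.0, -0.0]
contact_force: [-0.1, -0.5, -0.5]
grip_width: 0.6
grasp_force: 0.0
```

{"api": "move_arm", "payload": {
  "moves": [
    {"fingers": 0.2, "dx": 0, "dy": 0, "dz": 0.1, "wx": 0, "wy": 0, "wz": 0},
    {"fingers": 0.2, "dx": 0, "dy": 0, "dz": 0, "wx": 0, "wy": 0, "wz": 0}
  ]
}}

```text
t: 28.7
ee_pos: [574.0, -19.7, 97.3]
tool_rot: [0.019, 1.0, -0.0, 0.0]
contact_force: [0.6, -0.4, 0.3]
grip_width: 0.595
grasp_force: 0.0
```

{"api": "move_arm", "payload": {
  "moves": [
    {"fingers": 0.2, "dx": 0, "dy": 0, "dz": 0.07, "wx": 0, "wy": 0, "wz": 0},
    {"fingers": 0.2, "dx": 0, "dy": 0, "dz": 0, "wx": 0, "wy": 0, "wz": 0}
  ]
}}

```text
t: 28.95
ee_pos: [573.9, -19.7, 95.8]
tool_rot: [0.019, 1.0, -0.0, -0.0]
contact_force: [0.1, 0.3, 0.5]
grip_width: 0.6
grasp_force: 0.0
```

{"api": "move_arm", "payload": {
  "moves": [
    {"fingers": 0.08, "dx": 0, "dy": 0, "dz": 0, "wx": 0, "wy": 0, "wz": 0},
    {"fingers": -1, "dx": 0, "dy": 0, "dz": 0, "wx": 0, "wy": 0, "wz": 0},
    {"fingers": -1, "dx": 0, "dy": 0, "dz": 0, "wx": 0, "wy": 0, "wz": 0},
    {"fingers": -1, "dx": 0, "dy": 0, "dz": 0, "wx": 0, "wy": 0, "wz": 0}
  ],
  "force": 30
}}

```text
t: 29.45
ee_pos: [574.2, -18.8, 96.0]
tool_rot: [0.018, 1.0, 0.0, 0.0]
contact_force: [0.5, 5.8, 2.1]
grip_width: 0.484
grasp_force: 30.3
```

The opening scales to exactly 44 mm, so the ring is held. I ease the side load and lift.

{"api": "move_arm", "payload": {
  "moves": [
    {"fingers": -1, "dx": 0, "dy": 0.04, "dz": 0, "wx": 0, "wy": 0, "wz": 0},
    {"fingers": -1, "dx": 0, "dy": 0, "dz": -0.05, "wx": 0, "wy": 0, "wz": 0},
    {"fingers": -1, "dx": 0, "dy": 0, "dz": 0, "wx": 0, "wy": 0, "wz": 0}
  ]
}}

```text
t: 29.82
ee_pos: [573.9, -18.8, 96.7]
tool_rot: [0.018, 1.0, 0.0, -0.0]
contact_force: [0.2, 4.1, -2.1]
grip_width: 0.483
grasp_force: 31.4
```

{"api": "move_arm", "payload": {
  "moves": [
    {"fingers": -1, "dx": 0, "dy": 0, "dz": -0.06, "wx": 0, "wy": 0, "wz": 0},
    {"fingers": -1, "dx": 0, "dy": 0, "dz": -0.06, "wx": 0, "wy": 0, "wz": 0}
  ]
}}

```text
t: 30.08
ee_pos: [573.3, -18.7, 99.0]
tool_rot: [0.018, 1.0, 0.0, -0.001]
contact_force: [-1.3, 5.5, -4.8]
grip_width: 0.482
grasp_force: 31.2
```

{"api": "move_arm", "payload": {
  "moves": [
    {"fingers": -1, "dx": 0, "dy": 0, "dz": -0.06, "wx": 0, "wy": 0, "wz": 0},
    {"fingers": -1, "dx": 0, "dy": 0, "dz": -0.06, "wx": 0, "wy": 0, "wz": 0}
  ]
}}

```text
t: 30.32
ee_pos: [573.0, -19.1, 101.6]
tool_rot: [0.019, 1.0, -0.0, -0.001]
contact_force: [-3.0, 3.1, -1.3]
grip_width: 0.479
grasp_force: 31.3
```

{"api": "move_arm", "payload": {
  "moves": [
    {"fingers": -1, "dx": 0, "dy": 0, "dz": -0.2, "wx": 0, "wy": 0, "wz": 0},
    {"fingers": -1, "dx": 0, "dy": 0, "dz": -0.3, "wx": 0, "wy": 0, "wz": 0}
  ]
}}

```text
t: 30.58
ee_pos: [574.6, -19.9, 112.4]
tool_rot: [0.019, 1.0, -0.0, 0.001]
contact_force: [1.2, -1.2, 0.1]
grip_width: 0.482
grasp_force: 31.4
```

{"api": "move_arm", "payload": {
  "moves": [
    {"fingers": -1, "dx": 0, "dy": 0, "dz": -0.7, "wx": 0, "wy": 0, "wz": 0},
    {"fingers": -1, "dx": 0, "dy": 0, "dz": -0.7, "wx": 0, "wy": 0, "wz": 0},
    {"fingers": -1, "dx": 0, "dy": 0, "dz": -0.8, "wx": 0, "wy": 0, "wz": 0},
    {"fingers": -1, "dx": 0, "dy": 0, "dz": 0, "wx": 0, "wy": 0, "wz": 0}
  ]
}}

```text
t: 31.08
ee_pos: [574.9, -18.9, 157.5]
tool_rot: [0.019, 1.0, 0.0, 0.002]
contact_force: [0.0, -0.8, -0.3]
grip_width: 0.478
grasp_force: 31.4
```

Run:
```python
from p import *
st()
S=cap('side')
p=proj(S,[ctrl.get_state()['ee_pos']-[0,0,25]])[0].astype(int)-[40,30]; print(p)
a=cv2.resize(S['frame'][p[1]:p[1]+60,p[0]:p[0]+80,::-1],(800,600),interpolation=cv2.INTER_CUBIC)
cv2.imwrite('pics/s6.png',a)
plan([(516.5,302.6,130,60)],fingers=-1)
```

```text
31.07 pos [574.91 -18.94 157.49] yaw 87.87 z [ 0.  0. -1.] F [ 0.   -0.8  -0.32] M [0.03 0.03 0.  ] grip 0.478 31.351208765991032 q [-0.04  0.53 -0.01  1.83  0.01  0.77  1.48]
[240 148]
[{"dx":0.21,"dy":0.97,"dz":0.08,"wz":1.0,"fingers":-1},{"dx":0.29,"dy":0.95,"dz":0.08,"wz":1.0,"fingers":-1},{"dx":0.37,"dy":0.93,"dz":0.08,"wz":1.0,"fingers":-1},{"dx":0.44,"dy":0.9,"dz":0.08,"wy":0.01,"wz":1.0,"fingers":-1},{"dx":0.51,"dy":0.86,"dz":0.08,"wz":1.0,"fingers":-1}]
[{"dx":0.58,"dy":0.81,"dz":0.08,"wx":0.01,"wy":0.01,"wz":1.0,"fingers":-1},{"dx":0.64,"dy":0.77,"dz":0.08,"wz":0.08,"fingers":-1},{"dx":0.64,"dy":0.76,"dz":0.08,"fingers":-1},{"dx":0.64,"dy":0.76,"dz":0.08,"fingers":-1},{"dx":0.64,"dy":0.76,"dz":0.08,"fingers":-1}]
[{"dx":0.64,"dy":0.76,"dz":0.08,"fingers":-1},{"dx":0.64,"dy":0.76,"dz":0.08,"fingers":-1},{"dx":0.64,"dy":0.76,"dz":0.08,"fingers":-1},{"dx":0.64,"dy":0.76,"dz":0.08,"fingers":-1},{"dx":0.64,"dy":0.76,"dz":0.09,"fingers":-1}]
[{"dx":0.65,"dy":0.76,"dz":0.08,"fingers":-1},{"dx":0.26,"dy":0.3,"dz":0.03,"fingers":-1}]
```

View pics/s6.png

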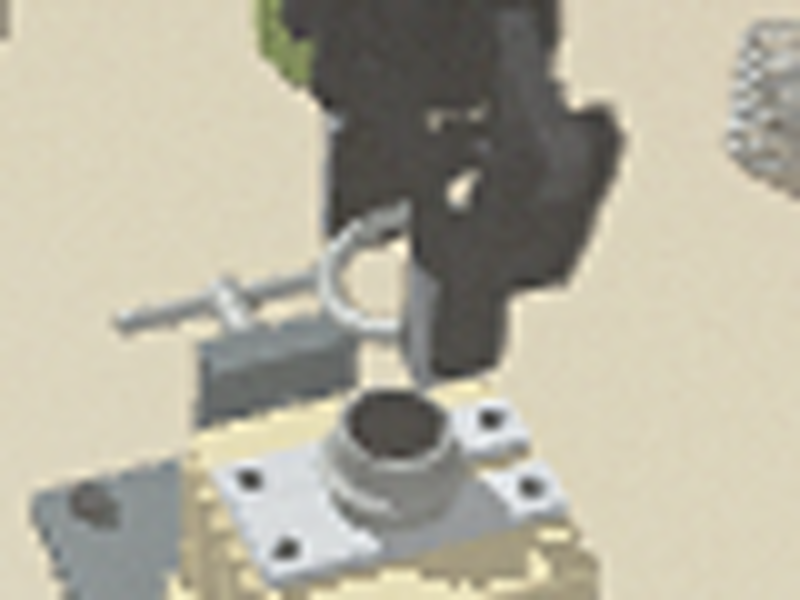

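Side crop: the ring is off the tube, held between the pads (arc at (330–400, 205–330)), and the tube is bare. To the dish.

{"api": "move_arm", "payload": {
  "moves": [
    {"fingers": -1, "dx": 0.2, "dy": 0.8, "dz": 0, "wx": 0, "wy": 0, "wz": 0},
    {"fingers": -1, "dx": 0.2, "dy": 1, "dz": 0, "wx": 0, "wy": 0, "wz": 0},
    {"fingers": -1, "dx": 0.2, "dy": 1, "dz": 0, "wx": 0, "wy": 0, "wz": 0},
    {"fingers": -1, "dx": 0.2, "dy": 1, "dz": 0, "wx": 0, "wy": 0, "wz": 0},
    {"fingers": -1, "dx": 0.2, "dy": 1, "dz": 0, "wx": 0, "wy": 0, "wz": 0}
  ]
}}

```text
t: 31.75
ee_pos: [557.2, 79.6, 155.6]
tool_rot: [0.018, 1.0, 0.0, -0.0]
contact_force: [0.7, 0.5, -1.2]
grip_width: 0.48
grasp_force: 31.4
```

{"api": "move_arm", "payload": {
  "moves": [
    {"fingers": -1, "dx": 0.2, "dy": 1, "dz": 0, "wx": 0, "wy": 0, "wz": 0},
    {"fingers": -1, "dx": 0.2, "dy": 1, "dz": 0, "wx": 0, "wy": 0, "wz": 0},
    {"fingers": -1, "dx": 0.2, "dy": 1, "dz": 0, "wx": 0, "wy": 0, "wz": 0},
    {"fingers": -1, "dx": 0.2, "dy": 1, "dz": 0, "wx": 0, "wy": 0, "wz": 0},
    {"fingers": -1, "dx": 0.2, "dy": 1, "dz": 0, "wx": 0, "wy": 0, "wz": 0}
  ]
}}

```text
t: 32.38
ee_pos: [541.0, 179.8, 155.7]
tool_rot: [0.019, 1.0, 0.0, 0.0]
contact_force: [0.2, 0.5, -1.3]
grip_width: 0.483
grasp_force: 31.4
```

{"api": "move_arm", "payload": {
  "moves": [
    {"fingers": -1, "dx": 0.3, "dy": 1, "dz": 0, "wx": 0, "wy": 0, "wz": 0},
    {"fingers": -1, "dx": 0.3, "dy": 1, "dz": 0, "wx": 0, "wy": 0, "wz": 0},
    {"fingers": -1, "dx": 0.3, "dy": 1, "dz": 0.3, "wx": 0, "wy": 0, "wz": 0},
    {"fingers": -1, "dx": 0.3, "dy": 1, "dz": 0.3, "wx": 0, "wy": 0, "wz": 0},
    {"fingers": -1, "dx": 0.2, "dy": 1, "dz": 0.3, "wx": 0, "wy": 0, "wz": 0}
  ]
}}

```text
t: 33.0
ee_pos: [516.4, 280.8, 137.1]
tool_rot: [0.018, 1.0, -0.0, -0.0]
contact_force: [-0.0, -0.3, -0.3]
grip_width: 0.483
grasp_force: 31.4
```

{"api": "move_arm", "payload": {
  "moves": [
    {"fingers": -1, "dx": 0.1, "dy": 1, "dz": 0.4, "wx": 0, "wy": 0, "wz": 0},
    {"fingers": -1, "dx": 0, "dy": 0, "dz": 0.5, "wx": 0, "wy": 0, "wz": 0},
    {"fingers": -1, "dx": 0, "dy": 0, "dz": 0, "wx": 0, "wy": 0, "wz": 0}
  ]
}}

```text
t: 33.38
ee_pos: [515.4, 298.3, 118.5]
tool_rot: [0.019, 1.0, -0.001, -0.001]
contact_force: [0.5, -0.0, 0.5]
grip_width: 0.481
grasp_force: 31.4
```

Run:
```python
from p import *
st(); plan([(516.5,302.6,60,87.8)],fingers=-1)
```

```text
33.38 pos [515.45 298.3  118.51] yaw 87.85 z [-0. -0. -1.] F [ 0.54 -0.04  0.52] M [ 0.01  0.03 -0.  ] grip 0.481 31.353170690126717 q [-0.61  0.61  0.    1.81 -0.    0.72  0.93]
[{"dx":-0.02,"dy":0.08,"dz":1.0,"wx":-0.02,"wy":-0.02,"wz":0.01,"fingers":-1},{"dx":-0.01,"dy":0.07,"dz":1.0,"fingers":-1},{"dx":-0.02,"dy":0.07,"dz":0.93,"fingers":-1}]
```

{"api": "move_arm", "payload": {
  "moves": [
    {"fingers": -1, "dx": 0, "dy": 0.1, "dz": 1, "wx": 0, "wy": 0, "wz": 0},
    {"fingers": -1, "dx": 0, "dy": 0.1, "dz": 1, "wx": 0, "wy": 0, "wz": 0},
    {"fingers": -1, "dx": 0, "dy": 0, "dz": 1, "wx": 0, "wy": 0, "wz": 0},
    {"fingers": -1, "dx": 0, "dy": 0, "dz": 0.8, "wx": 0, "wy": 0, "wz": 0},
    {"fingers": -1, "dx": 0, "dy": 0, "dz": 0, "wx": 0, "wy": 0, "wz": 0}
  ]
}}

```text
t: 34.0
ee_pos: [515.6, 302.4, 42.8]
tool_rot: [0.019, 1.0, -0.001, -0.001]
contact_force: [0.4, -0.1, -0.8]
grip_width: 0.481
grasp_force: 31.4
```

{"api": "move_arm", "payload": {
  "moves": [
    {"fingers": -1, "dx": 0, "dy": 0, "dz": 0.3, "wx": 0, "wy": 0, "wz": 0},
    {"fingers": -1, "dx": 0, "dy": 0, "dz": 0, "wx": 0, "wy": 0, "wz": 0}
  ]
}}

```text
t: 34.25
ee_pos: [516.0, 303.5, 37.9]
tool_rot: [0.019, 1.0, 0.0, 0.0]
contact_force: [-0.6, -0.1, -0.4]
grip_width: 0.479
grasp_force: 31.4
```

{"api": "move_arm", "payload": {
  "moves": [
    {"fingers": -1, "dx": 0, "dy": 0, "dz": 0.15, "wx": 0, "wy": 0, "wz": 0},
    {"fingers": -1, "dx": 0, "dy": 0, "dz": 0, "wx": 0, "wy": 0, "wz": 0}
  ]
}}

```text
t: 34.5
ee_pos: [515.8, 303.5, 34.7]
tool_rot: [0.018, 1.0, 0.0, 0.0]
contact_force: [1.1, 0.2, -0.4]
grip_width: 0.481
grasp_force: 31.4
```

{"api": "move_arm", "payload": {
  "moves": [
    {"fingers": -1, "dx": 0, "dy": 0, "dz": 0.12, "wx": 0, "wy": 0, "wz": 0},
    {"fingers": -1, "dx": 0, "dy": 0, "dz": 0, "wx": 0, "wy": 0, "wz": 0}
  ]
}}

```text
t: 34.75
ee_pos: [515.8, 303.4, 32.1]
tool_rot: [0.018, 1.0, -0.0, -0.0]
contact_force: [-0.5, 0.2, -0.5]
grip_width: 0.482
grasp_force: 31.4
```

{"api": "move_arm", "payload": {
  "moves": [
    {"fingers": -1, "dx": 0, "dy": 0, "dz": 0.1, "wx": 0, "wy": 0, "wz": 0},
    {"fingers": -1, "dx": 0, "dy": 0, "dz": 0, "wx": 0, "wy": 0, "wz": 0}
  ]
}}

```text
t: 35.0
ee_pos: [515.7, 303.4, 30.1]
tool_rot: [0.018, 1.0, -0.0, -0.0]
contact_force: [0.5, -0.2, -1.6]
grip_width: 0.485
grasp_force: 31.4
```

{"api": "move_arm", "payload": {
  "moves": [
    {"fingers": -1, "dx": 0, "dy": 0, "dz": 0.07, "wx": 0, "wy": 0, "wz": 0},
    {"fingers": -1, "dx": 0, "dy": 0, "dz": 0, "wx": 0, "wy": 0, "wz": 0}
  ]
}}

```text
t: 35.25
ee_pos: [515.8, 303.4, 28.8]
tool_rot: [0.019, 1.0, -0.0, -0.0]
contact_force: [0.4, 0.1, -0.8]
grip_width: 0.483
grasp_force: 31.4
```

{"api": "move_arm", "payload": {
  "moves": [
    {"fingers": -1, "dx": 0, "dy": 0, "dz": 0.07, "wx": 0, "wy": 0, "wz": 0},
    {"fingers": -1, "dx": 0, "dy": 0, "dz": 0, "wx": 0, "wy": 0, "wz": 0}
  ]
}}

```text
t: 35.5
ee_pos: [515.8, 303.4, 27.4]
tool_rot: [0.018, 1.0, -0.0, -0.0]
contact_force: [-0.5, 0.4, 0.3]
grip_width: 0.48
grasp_force: 31.4
```

{"api": "move_arm", "payload": {
  "moves": [
    {"fingers": -1, "dx": 0, "dy": 0, "dz": 0.05, "wx": 0, "wy": 0, "wz": 0},
    {"fingers": -1, "dx": 0, "dy": 0, "dz": 0, "wx": 0, "wy": 0, "wz": 0}
  ]
}}

```text
t: 35.75
ee_pos: [515.9, 303.5, 26.6]
tool_rot: [0.018, 1.0, 0.0, 0.0]
contact_force: [0.2, -0.6, 2.2]
grip_width: 0.481
grasp_force: 32.6
```

{"api": "move_arm", "payload": {
  "moves": [
    {"fingers": -1, "dx": 0, "dy": 0, "dz": 0.04, "wx": 0, "wy": 0, "wz": 0},
    {"fingers": -1, "dx": 0, "dy": 0, "dz": 0, "wx": 0, "wy": 0, "wz": 0}
  ]
}}

```text
t: 36.0
ee_pos: [515.9, 303.5, 26.6]
tool_rot: [0.019, 1.0, 0.0, 0.0]
contact_force: [-2.5, -2.2, 10.8]
grip_width: 0.48
grasp_force: 37.5
```

Contact. I back off a hair, release slightly, and rise.

{"api": "move_arm", "payload": {
  "moves": [
    {"fingers": -1, "dx": 0, "dy": 0, "dz": -0.08, "wx": 0, "wy": 0, "wz": 0},
    {"fingers": 0.1, "dx": 0, "dy": 0, "dz": 0, "wx": 0, "wy": 0, "wz": 0},
    {"fingers": 0.2, "dx": 0, "dy": 0, "dz": 0, "wx": 0, "wy": 0, "wz": 0},
    {"fingers": 0.2, "dx": 0, "dy": 0, "dz": 0, "wx": 0, "wy": 0, "wz": 0}
  ]
}}

```text
t: 36.5
ee_pos: [515.8, 303.4, 27.1]
tool_rot: [0.018, 1.0, -0.0, -0.0]
contact_force: [0.4, 0.4, 0.1]
grip_width: 0.593
grasp_force: 0.0
```

{"api": "move_arm", "payload": {
  "moves": [
    {"fingers": 0.2, "dx": 0, "dy": 0, "dz": -0.5, "wx": 0, "wy": 0, "wz": 0},
    {"fingers": 0.2, "dx": 0, "dy": 0, "dz": -1, "wx": 0, "wy": 0, "wz": 0},
    {"fingers": 0.2, "dx": 0, "dy": 0, "dz": -1, "wx": 0, "wy": 0, "wz": 0},
    {"fingers": 0.2, "dx": 0, "dy": 0, "dz": -1, "wx": 0, "wy": 0, "wz": 0},
    {"fingers": 0.2, "dx": 0, "dy": 0, "dz": -1, "wx": 0, "wy": 0, "wz": 0}
  ]
}}

```text
t: 37.12
ee_pos: [515.9, 303.5, 118.7]
tool_rot: [0.018, 1.0, 0.0, 0.0]
contact_force: [0.3, -0.8, 0.6]
grip_width: 0.599
grasp_force: 0.0
```

{"api": "move_arm", "payload": {
  "moves": [
    {"fingers": 0.2, "dx": 0.6, "dy": -0.3, "dz": -1, "wx": 0, "wy": 0, "wz": 0},
    {"fingers": 0.2, "dx": 0.6, "dy": -0.3, "dz": -1, "wx": 0, "wy": 0, "wz": 0},
    {"fingers": 0.2, "dx": 0.5, "dy": -0.3, "dz": -1, "wx": 0, "wy": 0, "wz": 0},
    {"fingers": 0.2, "dx": 0, "dy": 0, "dz": 0, "wx": 0, "wy": 0, "wz": 0}
  ]
}}

```text
t: 37.62
ee_pos: [481.5, 286.9, 179.3]
tool_rot: [0.019, 1.0, 0.001, 0.001]
contact_force: [0.1, 0.1, -0.5]
grip_width: 0.596
grasp_force: 0.0
```

Run:
```python
from p import *
st()
S=cap('side');T=cap('top')
a=cv2.resize(S['frame'][120:180,175:255,::-1],(400,300),interpolation=cv2.INTER_CUBIC)
b=cv2.resize(S['frame'][225:300,240:340,::-1],(400,300),interpolation=cv2.INTER_CUBIC)
c=cv2.resize(T['frame'][160:220,115:195,::-1],(400,300),interpolation=cv2.INTER_CUBIC)
d=cv2.resize(T['frame'][70:262,140:396,::-1],(400,300),interpolation=cv2.INTER_CUBIC)
cv2.imwrite('pics/s7.png',np.vstack([np.hstack([a,b]),np.hstack([c,d])]))
```

```text
37.62 pos [481.46 286.87 179.29] yaw 87.88 z [ 0.  0. -1.] F [ 0.13  0.15 -0.45] M [-0.02 -0.02  0.  ] grip 0.596 0.0 q [-0.62  0.49  0.01  1.85 -0.    0.8   0.92]
```

View pics/s7.png

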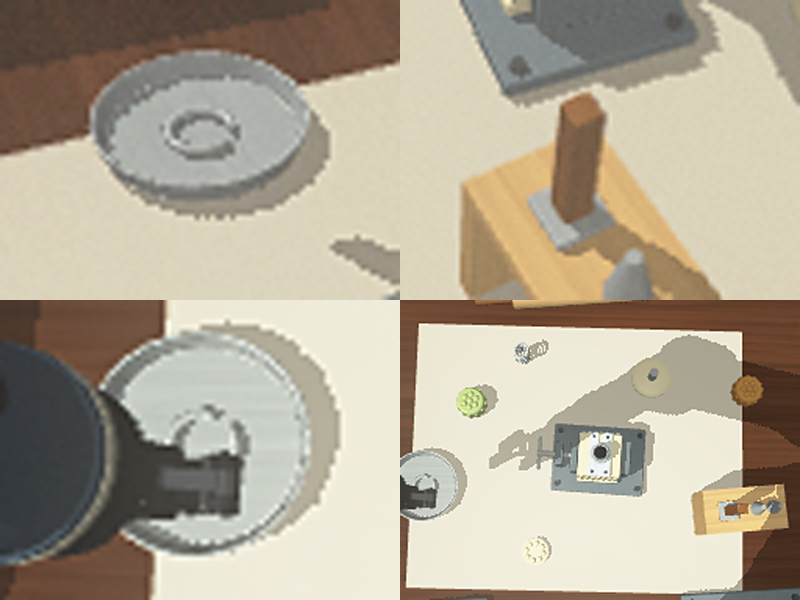

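The ring lies flat near the dish's centre, at (200,132) in the upper-left crop. The pick stands upright in its hole with the flange on the board, and the rest of the table is as it was. I hand in.

```bash
python3 -c "
from workcell import ctrl
print(ctrl.hand_in())"
```

```text
the job is handed in; nothing more can be done
None
```

The job is handed in: the pick levered the ring's end out (lift peaking at about 9 N) and hangs back in its hole, the ring lies flat in the dish, the other things look unmoved in the last pictures, and it took about 38 s of the 72 s (no verdict was returned).

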